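# Get the gold praline tin out from behind the candy jars

## Task

A customer wants the gold praline tin that is hemmed in by the candy jars on the display board: set all three jars aside, standing on the wooden side tray, then stand the tin in the open gift carton, and after that put each jar back in the middle of the coaster of its own colour. Set everything down gently and keep it upright, never dropped or tipped, and leave the brown tin on the board where it is.

Things in the scene. Friction and masses are not known exactly. Their poses are not given: they have to be found in the camera images.
- jar_red: loose glass candy jar with red sweets and a red screw lid, standing upright at the start on the red coaster. Overall height 128 mm: glass body 66 mm in diameter up to 84 mm, a shoulder sloping in to a 48 mm neck, and the lid, 54 mm in diameter, from 100 to 128 mm. Origin: centre of the underside; z up. 0.2 to 0.45 kg; grip it by the lid, near the top.
- jar_green: loose glass candy jar with green sweets and a green screw lid, standing upright at the start on the green coaster. Overall height 128 mm: glass body 66 mm in diameter up to 84 mm, a shoulder sloping in to a 48 mm neck, and the lid, 54 mm in diameter, from 100 to 128 mm. Origin: centre of the underside; z up. 0.2 to 0.45 kg; grip it by the lid, near the top.
- jar_blue: loose glass candy jar with blue sweets and a blue screw lid, standing upright at the start on the blue coaster. Overall height 128 mm: glass body 66 mm in diameter up to 84 mm, a shoulder sloping in to a 48 mm neck, and the lid, 54 mm in diameter, from 100 to 128 mm. Origin: centre of the underside; z up. 0.2 to 0.45 kg; grip it by the lid, near the top.
- coaster_red: red round coaster, 80 mm in diameter and 3 mm thick, fixed on the display board (a fixed oak board 250 x 270 mm, 12 mm thick, with a low brass rail along its far edge, 37 mm above the counter); the place of the red jar. Origin: centre of its underside, so its top is 3 mm above the origin.
- coaster_green: green round coaster, 80 mm in diameter and 3 mm thick, fixed on the display board (a fixed oak board 250 x 270 mm, 12 mm thick, with a low brass rail along its far edge, 37 mm above the counter); the place of the green jar. Origin: centre of its underside, so its top is 3 mm above the origin.
- coaster_blue: blue round coaster, 80 mm in diameter and 3 mm thick, fixed on the display board (a fixed oak board 250 x 270 mm, 12 mm thick, with a low brass rail along its far edge, 37 mm above the counter); the place of the blue jar. Origin: centre of its underside, so its top is 3 mm above the origin.
- gold_tin: loose round gold-coloured praline tin, 62 mm in diameter, 55 mm high, standing on the display board (its top 12 mm above the counter) near the far edge, hemmed in by the three tall jars (one on the robot's side of it, one to its left and one to its right, gaps of about 10 mm). Origin: centre of the underside; z up. 0.17 to 0.35 kg; grip it across its diameter near the top.
- brown_tin: loose dark brown tin of the same size as the gold one (62 mm in diameter, 55 mm high), standing on a near corner of the display board. Origin: centre of the underside. Not to be moved.
- side_tray: fixed light wooden tray on the counter to one side, 310 mm (its x) by 120 mm (its y), rim 16 mm high and 6 mm thick, inner floor 6 mm above the origin; a flat brass loop handle rises to 29 mm above the counter over the rim at each short end. Room for the three jars in a row along its x, about 95 mm apart. Origin: centre of its underside.
- carton: fixed open base of a plum-coloured gift carton with a cream inside, on the counter on the other side from the tray, 100 x 100 mm outside, walls 16 mm high and 4 mm thick, inner floor about 4 mm above the origin. Its loose lid (flat, with a gold ribbon cross) and a flat ribbon spool lie next to it. Origin: centre of its underside.
Things that resemble listed ones, but are neither listed nor needed, are in the scene too. There is more than one size of the jar_green; the job needs the middle-sized.

How it is judged (in metres and radians):
On the way, in this order (a step that is already met when the one before it is completed fails the run):
1. all three jars stand upright and released on the side tray (x of jar_red in the frame of side_tray between -0.125 and 0.125 m and y of jar_red in the frame of side_tray between -0.035 and 0.035 m and z of jar_red in the frame of side_tray between 0.001 and 0.01 m and angle between each of jar_red, jar_green, jar_blue's own z axis and vertical below 0.08 rad and linear speed of each of jar_red, jar_green, jar_blue below 0.02 m/s and angular speed of each of jar_red, jar_green, jar_blue below 0.2 rad/s and contact force between the fingers and jar_red below 0.3 N and x of jar_green in the frame of side_tray between -0.125 and 0.125 m and y of jar_green in the frame of side_tray between -0.035 and 0.035 m and z of jar_green in the frame of side_tray between 0.001 and 0.01 m and contact force between the fingers and jar_green below 0.3 N and x of jar_blue in the frame of side_tray between -0.125 and 0.125 m and y of jar_blue in the frame of side_tray between -0.035 and 0.035 m and z of jar_blue in the frame of side_tray between 0.001 and 0.01 m and contact force between the fingers and jar_blue below 0.3 N), for 0.2 s.
2. the gold tin stands released in the gift carton, the jars still on the side tray (all of step 1 and horizontal distance between gold_tin and carton below 0.016 m and z of gold_tin in the frame of carton between 0.001 and 0.008 m and angle between gold_tin's own z axis and vertical below 0.08 rad and linear speed of gold_tin below 0.02 m/s and angular speed of gold_tin below 0.2 rad/s and contact force between the fingers and gold_tin below 0.3 N), for 0.2 s.
At the end, for the whole second after the job is handed in: Each jar stands upright, released and at rest on the coaster of its own colour, its centre within 12 mm of the coaster's; the gold tin stands flat on the floor of the gift carton, within 16 mm of its centre, released and at rest; the brown tin is within 20 mm of where it stood (horizontal distance between gold_tin and carton below 0.016 m and z of gold_tin in the frame of carton between 0.001 and 0.008 m and angle between each of gold_tin, jar_red, jar_green, jar_blue's own z axis and vertical below 0.08 rad and linear speed of each of gold_tin, jar_red, jar_green, jar_blue below 0.02 m/s and angular speed of each of gold_tin, jar_red, jar_green, jar_blue below 0.2 rad/s and contact force between the fingers and gold_tin below 0.3 N and horizontal distance between jar_red and coaster_red below 0.012 m and z of jar_red in the frame of coaster_red between 0 and 0.007 m and contact force between the fingers and jar_red below 0.3 N and horizontal distance between jar_green and coaster_green below 0.012 m and z of jar_green in the frame of coaster_green between 0 and 0.007 m and contact force between the fingers and jar_green below 0.3 N and horizontal distance between jar_blue and coaster_blue below 0.012 m and z of jar_blue in the frame of coaster_blue between 0 and 0.007 m and contact force between the fingers and jar_blue below 0.3 N and distance of brown_tin from where it was at the start of the episode below 0.02 m); the robot touches nothing.
It fails at once if a jar or the gold tin is tipped (leans more than 30 degrees) (angle between any of jar_red, jar_green, jar_blue, gold_tin's own z axis and vertical above 0.52 rad).
It fails at once if a jar or the gold tin is dropped or thrown (moves faster than 0.5 m/s with no finger on it, as after a fall of 13 mm) ((contact force between the fingers and jar_red below 0.05 N and linear speed of jar_red above 0.5 m/s) or (contact force between the fingers and jar_green below 0.05 N and linear speed of jar_green above 0.5 m/s) or (contact force between the fingers and jar_blue below 0.05 N and linear speed of jar_blue above 0.5 m/s) or (contact force between the fingers and gold_tin below 0.05 N and linear speed of gold_tin above 0.5 m/s)).
It fails at once if the brown tin is pushed or moved more than 20 mm (distance of brown_tin from where it was at the start of the episode above 0.02 m).
It also fails if it takes over 147 s, if anything falls off the work surface, if the arm or the gripper's body presses on something with over 40 N, if the wrist force passes 120 N, or if a joint passes its speed limit or range.

## Robot

A 6-joint arm with a two-finger parallel gripper is mounted at the origin on the work surface. World frame = base frame: x ahead of the robot, y to its left, z up, the work surface at z = 0. Lengths are in mm, angles in rad, forces in N, time in s.
With the tool pointing down it reaches from about 350 to 800 mm from the base axis. Payload 7.3 kg.
Tool frame: the origin (TCP) lies midway between the tips of the shut fingers; the grasp point (between the pads) lies 19 mm behind it (grip_depth is the z of the grasp point in the tool frame, in mm); z points along the fingers, y is the line along which they close (so a half turn about z gives the same grasp; the last joint's range is limited). The gripper opens to 85 mm and grips with 20 to 120 N. Pads are 22 mm wide; open, the fingers measure 114 mm over their backs; the gripper's body (76 mm by 85 mm) begins 54 mm behind the grasp point. The pads swing forward as they close: fully open they stand 13 mm farther back than shut.
Start: joints at [0.973, 0.342, 1.524, -0, 1.275, -0.146], TCP at [229.196, 472.349, 231.322] pointing down, gripper open.
Joint ranges: [-2.53, 2.53], [-0.77, 2.02], [0.04, 2.7], [-1, 4.14], [0.28, 2.66], [-3.11, 3.11]. Speed limits (rad/s): [2.57, 2.57, 3.14, 3.14, 3.14, 3.14].

## Interface

Orientations are given as a unit quaternion [w, x, y, z].
In Python, from cell import * gives the robot as it stands.
- The arm moves only by the tool move_arm, never from a script. Its argument "deltas" is a list of rows, each an object of numbers: "wx", "wy", "wz": the turn, a rotation vector about the tool's x, y, z in degrees; "dx", "dy", "dz": the shift along the tool's x, y, z in m; "hand": the opening, from 0 (shut) to 1 (fully open). A call has 1 to 12 rows; each row is the pose to reach, as a shift and turn from the pose commanded when the call began, along the tool's axes at that moment; what a row does not reach only later rows make up. A row lasts 1/12 s, in which the tool goes at most 41.7 mm and 7.16 degrees, less where a joint would pass 70% of its speed; a pose out of reach is approached as far as the arm can. A call with a gripper value outside its range is refused whole. The fingers move at their own pace and stop on an object; the grip force is fixed at half the most. Time passes only in rows, so rows that repeat a pose let the fingers close. It gives the time, the measured TCP pose, the force and the opening at its end, in the units of the state.
- read_state(): the state, without advancing time (a new reading comes with each control period).
- snapshot(name): name is "scene" or "top" or "wrist"; returns the picture (480x640x3 uint8, blue, green, red); there is no depth.
- camera_info(name): a dict with "K" (3x3 intrinsics, pixels), "k1" (the pictures are not rectified: a ray, as slopes to the right and down, at radius r is drawn at 1 + k1 r^2 times it, then the intrinsics apply), "position" and "orientation" of the camera in the world. Camera axes: x right, y up, looking along -z (the intrinsics and any distortion apply to the point x, -y, -z); pixel columns grow to the right and rows downward; lengths in mm; the calibration is good to about 2 mm. A picture is of the moment at which its call begins: read the wrist's pose just before it. camera_info takes no time and is no camera call; for the wrist camera it gives the pose at the moment of the call.
- sign_off(): hands the job in, once; it reports no verdict.
Trained networks look in the newest picture that a camera, given by its name, has taken for a name from the list of things; names that differ only in an ending like _2 or _b are one class to them, and where a whole thing is asked for, a point or a joint stands for the part that bears it (a point fixed in the world has none). Each returns a list of dicts, best first, with "score" (0 to 1); they miss things now and then, are a little off and sometimes report something else, mostly with a low value. They report only what shows in the picture. A call takes as long as a camera call. They do not tell look-alikes from the thing itself.
- search_frame(target, camera): "position" ([x, y, z] in mm, in the coordinates of the camera as it stood for that picture, good to about 4 mm: the middle of the surface that is visible of it).
- regions_of(target, camera): "pixels" (480x640 bool, what is visible of it).
- landmark_of(target, camera): "position" ([x, y, z] in mm, in the coordinates of the camera as it stood for that picture, good to about 4 mm: a listed point, or the origin of a listed thing).
The state is a dict: "time": time; "joint_positions": joint angles; "joint_vel": joint speeds; "effort": joint torques, N m; "ee_pos": TCP position; "eef_rot": TCP orientation; "contact_force": force on the tool from outside, world axes, zero at the start; "moment": the same for the moment, N m; "grip_width": opening from 0.0 (shut) to 1.0 (fully open).
Only numpy, scipy, OpenCV 4.12 (cv2) and the standard library are available. Lean on these libraries where they do the work, as an engineer would, in place of code of your own. Each camera call takes 0.05 s, during which the arm holds its last target. There are 200 camera calls.

## Working session

There is one attempt and no reset: what is moved stays moved. The work goes in short steps, Python scripts to look and compute and a tool call to move; the robot and the scene stay as the last step left them, time stands still between calls to the robot, and variables do not carry over. Pictures are saved under pics/ and viewed, on a budget of 14 in all, crops included, one or two more only if the job needs it, and the job is handed in when it is done.

Besides the shell and the picture viewer there is one more tool, called as name(argument=value, ...) on one line, values as JSON. move_arm: Moves the arm, as the interface text tells. Its arguments: {"type":"object","properties":{"deltas":{"type":"array"}},"required":["deltas"]}

```bash
mkdir -p pics
cat > h.py <<'E'
from cell import *
import numpy as np, cv2
from scipy.spatial.transform import Rotation as R
def rot(q): return R.from_quat([q[1],q[2],q[3],q[0]]).as_matrix()
def towrld(ci,p): return rot(ci["orientation"])@np.array(p)+np.array(ci["position"])
def pix2z(ci,u,v,z):
    K=np.array(ci["K"]); k=ci["k1"]
    d=np.array([(u-K[0,2])/K[0,0],(v-K[1,2])/K[1,1]]); s=d.copy()
    for _ in range(20): s=d/(1+k*(s@s))
    r=rot(ci["orientation"])@np.array([s[0],-s[1],-1]); c=np.array(ci["position"])
    return c+r*(z-c[2])/r[2]
E
python3 - <<'E'
from h import *
s=read_state(); print(s)
for c in("scene","top"):
    im=snapshot(c); cv2.imwrite(f"pics/{c}0.png",im); ci=camera_info(c); print(c,ci)
    for t in("jar_red","jar_green","jar_blue","coaster_red","coaster_green","coaster_blue","gold_tin","brown_tin","side_tray","carton"):
        for d in landmark_of(t,c): print(t,round(d["score"],2),np.round(towrld(ci,d["position"])).tolist())
E
```

```text
{'time': 0.0, 'joint_positions': array([ 9.73007116e-01,  3.42707218e-01,  1.52501962e+00, -1.02441522e-05,
        1.27539392e+00, -1.46015613e-01]), 'joint_vel': array([ 1.43286340e-03,  1.06610439e-03,  8.60231325e-04, -4.74163759e-05,
       -7.41920552e-06,  2.23520034e-03]), 'effort': array([ 3.11473132e-04, -4.33661985e+01, -2.46016878e+01, -1.84348651e-04,
        7.73464388e-03,  9.83519101e-06]), 'ee_pos': array([228.9570881 , 471.99884096, 230.63309646]), 'eef_rot': array([-2.73084461e-04,  2.23969198e-01,  9.74595924e-01, -7.13602370e-04]), 'contact_force': array([ 0.14044013, -0.6831139 ,  0.45567214]), 'moment': array([0.03203879, 0.00414824, 0.00380471]), 'grip_width': 1.0024089787677648}
scene {'K': array([[503.03195462,   0.        , 320.16658105],
       [  0.        , 503.03195462, 243.52342326],
       [  0.        ,   0.        ,   1.        ]]), 'k1': -0.027865487960365972, 'position': array([932.17909972, 545.82839634, 752.12062209]), 'orientation': array([0.29168658, 0.12515377, 0.37654389, 0.87032762])}
jar_green 0.9 [358.0, -3.0, -2.0]
jar_green 0.69 [591.0,
[... 468 characters left out ...]
, 240.35908424],
       [  0.        ,   0.        ,   1.        ]]), 'k1': -0.044679462118178484, 'position': array([315.23112095, -79.53230551, 865.73007214]), 'orientation': array([-0.70001966, -0.08282048,  0.07929243,  0.70485882])}
jar_red 0.83 [618.0, 63.0, 12.0]
jar_green 0.84 [356.0, -6.0, -1.0]
jar_green 0.77 [593.0, -459.0, -3.0]
jar_green 0.59 [554.0, -15.0, 16.0]
jar_blue 0.91 [621.0, -87.0, 15.0]
coaster_red 0.55 [617.0, 63.0, 14.0]
coaster_green 0.81 [551.0, -11.0, 9.0]
coaster_blue 0.64 [621.0, -92.0, 6.0]
gold_tin 0.84 [629.0, -12.0, 8.0]
gold_tin 0.64 [498.0, 74.0, 12.0]
brown_tin 0.69 [497.0, 75.0, 12.0]
side_tray 0.82 [486.0, 312.0, -0.0]
carton 0.58 [466.0, -310.0, -2.0]
```

View pics/scene0.png

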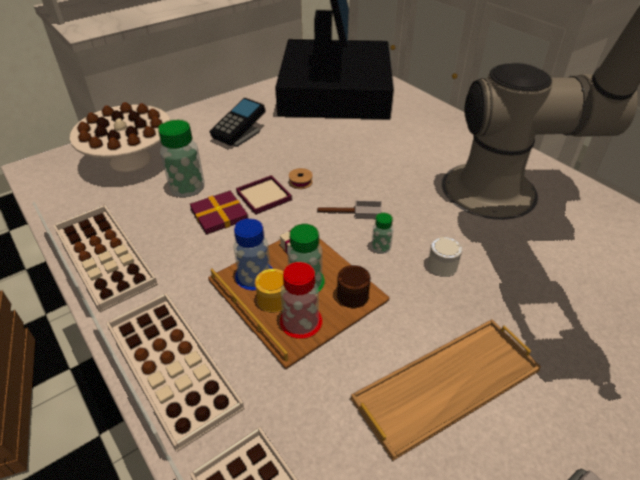

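View pics/top0.png

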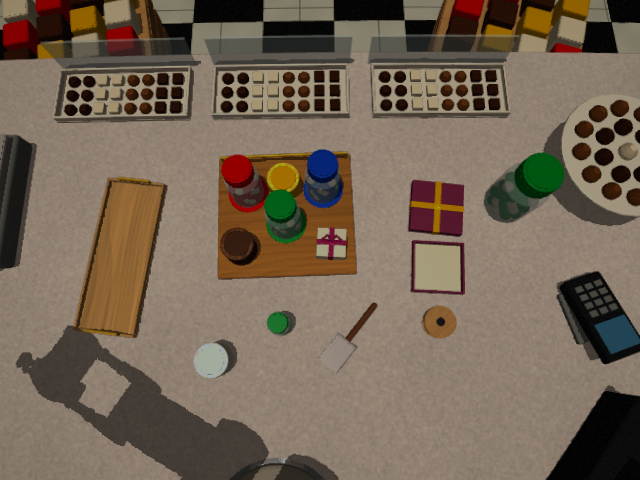

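The green jars in the top view are large (525,185), middle (283,215, on the green coaster) and small (278,322). The job needs the middle one, which stands on its coaster and matches the other jars in size. The board also has the gold tin at (283,179), the brown tin at (238,246) and a small gift box at (332,242). The tray is at left, around (120,257). The open carton is at (438,267) and its lid at (437,207).

Run:
```python
from h import *
im=cv2.imread("pics/top0.png"); ci=camera_info("top")
cv2.imwrite("pics/crop1.png",cv2.resize(im[140:345,180:400],None,fx=2.8,fy=2.8,interpolation=cv2.INTER_CUBIC))
hsv=cv2.cvtColor(im,cv2.COLOR_BGR2HSV)
# tray by edges: pixel corners
for u,v in [(112,180),(165,183),(135,335),(77,330)]: print("tray",np.round(pix2z(ci,u,v,16)))
for t in ("side_tray","carton"):
    snapshot("top"); 
    for d in regions_of(t,"top")[:2]:
        m=d["pixels"].astype(np.uint8); c=max(cv2.findContours(m,0,2)[0],key=cv2.contourArea)
        box=cv2.boxPoints(cv2.minAreaRect(c)); print(t,d["score"],box.round(1).tolist())
        P=[pix2z(ci,*b,16)[:2] for b in box]; print(np.round(P).tolist(),np.round(np.mean(P,0)))
B=(slice(140,290),slice(210,365))
for n,lo,hi in(("red",(0,180,60),(6,255,255)),("green",(55,120,40),(80,255,255)),("blue",(105,150,60),(125,255,255))):
    m=np.zeros(im.shape[:2],np.uint8); m[B]=cv2.inRange(hsv,lo,hi)[B]
    k,l,st,ce=cv2.connectedComponentsWithStats(m)
    for i in range(1,k):
        if st[i,4]>80: print(n,st[i],ce[i].round(1),"lid top z=143",pix2z(ci,*ce[i],143).round(1))
```

```text
tray [644. 342.  16.]
tray [636. 232.  16.]
tray [334. 268.  16.]
tray [343. 381.  16.]
side_tray 0.72 [[71.69999694824219, 329.6000061035156], [106.19999694824219, 169.8000030517578], [168.89999389648438, 183.39999389648438], [134.39999389648438, 343.1000061035156]]
[[344.0, 391.0], [666.0, 357.0], [635.0, 224.0], [319.0, 268.0]] [491. 310.]
red [222 155  31  33 710] [236.2 169.1] lid top z=143 [611.8  63.  143. ]
red [229 179  39  33 219] [250.5 201.9] lid top z=143 [552.1  36.3 143. ]
green [265 190  32  32 762] [279.8 204.9] lid top z=143 [546.4 -13.5 143. ]
green [267 212  39  31 251] [289.2 232. ] lid top z=143 [498.9 -29.8 143. ]
blue [307 150  31  29 692] [322.2 163.7] lid top z=143 [620.4 -85.8 143. ]
blue [304 182  38  26 217] [320.7 199.5] lid top z=143 [555.4 -82.8 143. ]
```

View pics/crop1.png

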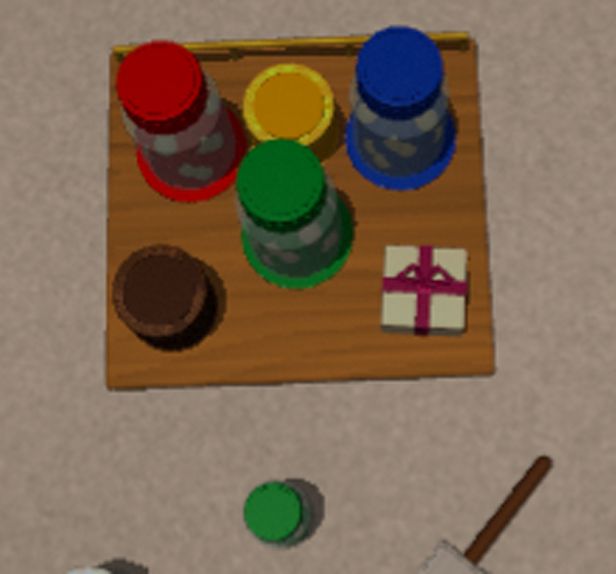

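move_arm(deltas=[{"wz": -6.5,"dz": -0.03},{"wz": -13,"dz": -0.06},{"wz": -19.5,"dz": -0.09},{"wz": -25.9,"dz": -0.1},{"wz": -25.9,"dz": -0.1}])

```text
$.deltas[0]: bad value
```

The crop confirms it. The middle green jar (lid near crop 281,180) stands on the green coaster, and the small green one is off the board at crop (273,512).

move_arm(deltas=[{"wx": 0,"wy": 0,"wz": -6.5,"dx": 0,"dy": 0,"dz": -0.03,"hand": 1},{"wx": 0,"wy": 0,"wz": -13,"dx": 0,"dy": 0,"dz": -0.06,"hand": 1},{"wx": 0,"wy": 0,"wz": -19.5,"dx": 0,"dy": 0,"dz": -0.09,"hand": 1},{"wx": 0,"wy": 0,"wz": -25.9,"dx": 0,"dy": 0,"dz": -0.1,"hand": 1},{"wx": 0,"wy": 0,"wz": -25.9,"dx": 0,"dy": 0,"dz": -0.1,"hand": 1}])

```text
time: 1.72
ee_pos: [229.8, 473.3, 334.5]
eef_rot: [0.002, -0.002, 1.0, 0.003]
contact_force: [0.3, -0.4, 0.1]
grip_width: 1.0
```

move_arm(deltas=[{"wx": 0,"wy": 0,"wz": 0,"dx": -0.34,"dy": -0.46,"dz": 0.03,"hand": 1},{"wx": 0,"wy": 0,"wz": 0,"dx": -0.34,"dy": -0.46,"dz": 0.03,"hand": 1},{"wx": 0,"wy": 0,"wz": 0,"dx": -0.34,"dy": -0.46,"dz": 0.03,"hand": 1},{"wx": 0,"wy": 0,"wz": 0,"dx": -0.34,"dy": -0.46,"dz": 0.03,"hand": 1},{"wx": 0,"wy": 0,"wz": 0,"dx": -0.34,"dy": -0.46,"dz": 0.03,"hand": 1},{"wx": 0,"wy": 0,"wz": 0,"dx": -0.34,"dy": -0.46,"dz": 0.03,"hand": 1},{"wx": 0,"wy": 0,"wz": 0,"dx": -0.34,"dy": -0.46,"dz": 0.03,"hand": 1},{"wx": 0,"wy": 0,"wz": 0,"dx": -0.34,"dy": -0.46,"dz": 0.03,"hand": 1},{"wx": 0,"wy": 0,"wz": 0,"dx": -0.34,"dy": -0.46,"dz": 0.03,"hand": 1},{"wx": 0,"wy": 0,"wz": 0,"dx": -0.34,"dy": -0.46,"dz": 0.03,"hand": 1},{"wx": 0,"wy": 0,"wz": 0,"dx": -0.34,"dy": -0.46,"dz": 0.03,"hand": 1},{"wx": 0,"wy": 0,"wz": 0,"dx": -0.34,"dy": -0.46,"dz": 0.03,"hand": 1}])

```text
time: 2.72
ee_pos: [526.4, 68.9, 303.5]
eef_rot: [-0.001, 0.002, 1.0, 0.0]
contact_force: [1.8, 0.2, -0.4]
grip_width: 0.998
```

move_arm(deltas=[{"wx": 0,"wy": 0,"wz": 0,"dx": -0.03,"dy": -0.07,"dz": 0,"hand": 1},{"wx": 0,"wy": 0,"wz": 0,"dx": -0.03,"dy": -0.07,"dz": 0,"hand": 1},{"wx": 0,"wy": 0,"wz": 0,"dx": -0.03,"dy": -0.07,"dz": 0,"hand": 1},{"wx": 0,"wy": 0,"wz": 0,"dx": -0.03,"dy": -0.07,"dz": 0,"hand": 1}])

```text
time: 3.05
ee_pos: [555.9, -0.7, 303.0]
eef_rot: [-0.002, 0.003, 1.0, 0.0]
contact_force: [0.1, 0.6, 0.3]
grip_width: 1.0
```

Run:
```python
from h import *
s=read_state(); print(s["ee_pos"],s["joint_positions"]); ci=camera_info("wrist"); im=snapshot("wrist"); cv2.imwrite("pics/wrist1.png",im); print(ci)
for t in("jar_red","jar_green","jar_blue","gold_tin"):
    for f in(landmark_of,search_frame):
        for d in f(t,"wrist"): print(f.__name__,t,round(d["score"],2),np.round(towrld(ci,d["position"])).tolist())
```

```text
[555.931826    -0.74541881 302.98940975] [-1.39326685e-01  3.58971512e-01  1.30160258e+00  2.16405258e-04
  1.48448852e+00 -1.70390680e+00]
{'K': array([[330.92060216,   0.        , 317.66171696],
       [  0.        , 330.92060216, 234.52412547],
       [  0.        ,   0.        ,   1.        ]]), 'k1': -0.03940308893897573, 'position': array([484.62091176,  -0.82832726, 446.24025637]), 'orientation': array([ 0.70224414, -0.10133281, -0.10077523,  0.69744475])}
call jar_red 0.83 [617.0, 57.0, 14.0]
call jar_red 0.78 [606.0, 55.0, 143.0]
call jar_green 0.91 [594.0, -463.0, -0.0]
call jar_green 0.81 [552.0, -13.0, 16.0]
call jar_green 0.64 [351.0, -5.0, -1.0]
call jar_green 0.95 [543.0, -10.0, 143.0]
call jar_green 0.9 [596.0, -418.0, 25.0]
call jar_green 0.86 [367.0, -5.0, 61.0]
call jar_green 0.64 [602.0, 50.0, 140.0]
call jar_green 0.58 [620.0, -13.0, 70.0]
call jar_blue 0.78 [610.0, -76.0, 131.0]
call gold_tin 0.98 [622.0, -14.0, 13.0]
call gold_tin 0.82 [621.0, -13.0, 71.0]
```

View pics/wrist1.png

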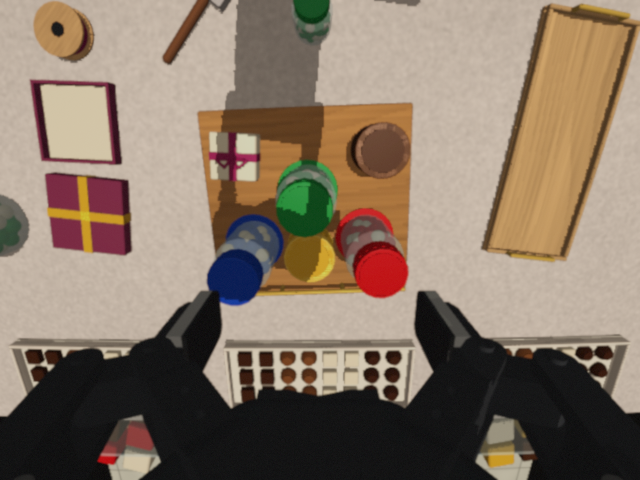

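The wrist view shows the green lid at (306,205), red at (381,272), blue at (236,277), the gold tin at (310,258), the open carton at (76,121) and the tray at right. I'll fit the lid cylinders, tray and carton to both pictures.

```bash
cat >> h.py <<'E'
def proj(ci,P):
    K=np.array(ci["K"]); p=(np.atleast_2d(P)-ci["position"])@rot(ci["orientation"])
    s=np.c_[p[:,0],-p[:,1]]/-p[:,2:]; s=s*(1+ci["k1"]*(s**2).sum(1))[:,None]
    return s*K[0,0]+K[:2,2]
A=np.linspace(0,2*np.pi,60)
def cylhull(ci,x,y,r,z0,z1):
    P=[[x+r*np.cos(a),y+r*np.sin(a),z] for z in(z0,z1) for a in A]
    return cv2.convexHull(proj(ci,P).astype(np.float32))
def fitcyl(ci,mask,x,y,r,z0,z1):
    """match hull bounding box/centroid of the colour mask by centroid of filled hull"""
    c=max(cv2.findContours(mask,0,1)[0],key=cv2.contourArea); c=cv2.convexHull(c).astype(np.float32)
    M=cv2.moments(c); t=np.array([M["m10"],M["m01"]])/M["m00"]
    p=np.array([x,y],float)
    def f(p):
        m=cv2.moments(cylhull(ci,*p,r,z0,z1)); return np.array([m["m10"],m["m01"]])/m["m00"]
    for _ in range(6):
        J=np.c_[f(p+[1,0])-f(p),f(p+[0,1])-f(p)]; p=p+np.linalg.solve(J,t-f(p))
    return p, M["m00"]/cv2.contourArea(cylhull(ci,*p,r,z0,z1))
COL={"red":((0,180,50),(6,255,255)),"green":((50,120,40),(80,255,255)),"blue":((105,150,50),(125,255,255)),"gold":((15,150,80),(32,255,255))}
E
cat > lids.py <<'E'
from h import *
T={"red":(616,63),"green":(551,-13),"blue":(620,-86)}
import pickle
def run(cam,path,ci):
    im=cv2.imread(path); hsv=cv2.cvtColor(im,cv2.COLOR_BGR2HSV)
    for n,(x,y) in T.items():
        g=np.zeros(im.shape[:2],np.uint8); cv2.fillPoly(g,[cv2.convexHull(cylhull(ci,x,y,33,110,145).astype(np.int32))],1)
        m=cv2.inRange(hsv,*COL[n])*g
        m=cv2.morphologyEx(m,cv2.MORPH_OPEN,np.ones((3,3)))
        print(cam,n,*[np.round(v,2) for v in fitcyl(ci,m,x,y,27,115,143)])
E
python3 - <<'E'
from lids import *
ct=camera_info("top"); cw=camera_info("wrist")
run("top","pics/top0.png",ct); run("wrist","pics/wrist1.png",cw); run("scene","pics/scene0.png",camera_info("scene"))
print("carton w",[pix2z(cw,u,v,16)[:2].round().tolist() for u,v in[(33,81),(115,83),(120,163),(41,160)]])
print("carton t",[pix2z(ct,u,v,16)[:2].round().tolist() for u,v in[(413,241),(464,241),(465,293),(412,292)]])
print("tray w",[pix2z(cw,u,v,16)[:2].round().tolist() for u,v in[(549,6),(638,24),(568,261),(486,249)]])
# refine tray/carton: colour blobs
for cam,p,ci in(("top","pics/top0.png",ct),("wrist","pics/wrist1.png",cw)):
    im=cv2.imread(p)
    for t,(x,y,z) in {"gold":(624,-13,67)}.items():
        hsv=cv2.cvtColor(im,cv2.COLOR_BGR2HSV); g=np.zeros(im.shape[:2],np.uint8)
        cv2.fillPoly(g,[cylhull(ci,x,y,34,40,67).astype(np.int32)],1); m=cv2.inRange(hsv,*COL[t])*g
        M=cv2.moments(m,True); print(cam,t,proj(ci,[x,y,z]),M["m10"]/M["m00"],M["m01"]/M["m00"])
E
```

```text
top red [618.58  65.  ] 0.73
top green [551.1  -12.31] 0.8
top blue [625.25 -85.43] 0.78
wrist red [626.51  87.45] 0.0
wrist green [550.84 -11.82] 0.93
wrist blue [625.47 -85.07] 0.87
scene red [618.06  81.36] 0.01
scene green [549.32 -13.89] 0.82
scene blue [622.07 -88.12] 0.81
carton w [[415.0, -353.0], [420.0, -247.0], [516.0, -256.0], [511.0, -363.0]]
carton t [[511.0, -263.0], [511.0, -363.0], [409.0, -356.0], [412.0, -255.0]]
tray w [[334.0, 272.0], [348.0, 387.0], [653.0, 359.0], [634.0, 236.0]]
top gold [[283.59235746 178.01668812]] 282.7564705882353 175.94941176470587
wrist gold [[306.18057607 254.77603672]] 308.1578947368421 255.7527308838133
```

move_arm(deltas=[{"wx": 0,"wy": 0,"wz": 0,"dx": 0.005,"dy": -0.011,"dz": 0.04,"hand": 1},{"wx": 0,"wy": 0,"wz": 0,"dx": 0.005,"dy": -0.011,"dz": 0.08,"hand": 1},{"wx": 0,"wy": 0,"wz": 0,"dx": 0.005,"dy": -0.011,"dz": 0.115,"hand": 1},{"wx": 0,"wy": 0,"wz": 0,"dx": 0.005,"dy": -0.011,"dz": 0.145,"hand": 1},{"wx": 0,"wy": 0,"wz": 0,"dx": 0.005,"dy": -0.011,"dz": 0.17,"hand": 1},{"wx": 0,"wy": 0,"wz": 0,"dx": 0.005,"dy": -0.011,"dz": 0.188,"hand": 1},{"wx": 0,"wy": 0,"wz": 0,"dx": 0.005,"dy": -0.011,"dz": 0.197,"hand": 1},{"wx": 0,"wy": 0,"wz": 0,"dx": 0.005,"dy": -0.011,"dz": 0.197,"hand": 1}])

```text
time: 4.17
ee_pos: [550.0, -9.7, 106.3]
eef_rot: [-0.002, -0.0, 1.0, 0.0]
contact_force: [-0.6, -0.6, -0.2]
grip_width: 0.999
```

move_arm(deltas=[{"wx": 0,"wy": 0,"wz": 0,"dx": 0,"dy": 0,"dz": 0,"hand": 0.7},{"wx": 0,"wy": 0,"wz": 0,"dx": 0,"dy": 0,"dz": 0,"hand": 0.6},{"wx": 0,"wy": 0,"wz": 0,"dx": 0,"dy": 0,"dz": 0,"hand": 0.5},{"wx": 0,"wy": 0,"wz": 0,"dx": 0,"dy": 0,"dz": 0,"hand": 0.3},{"wx": 0,"wy": 0,"wz": 0,"dx": 0,"dy": 0,"dz": 0,"hand": 0.2},{"wx": 0,"wy": 0,"wz": 0,"dx": 0,"dy": 0,"dz": 0,"hand": 0.2},{"wx": 0,"wy": 0,"wz": 0,"dx": 0,"dy": 0,"dz": 0,"hand": 0.2},{"wx": 0,"wy": 0,"wz": 0,"dx": 0,"dy": 0,"dz": 0,"hand": 0.2}])

```text
time: 4.83
ee_pos: [552.3, -10.4, 110.0]
eef_rot: [0.002, -0.0, 1.0, -0.0]
contact_force: [-0.7, -0.5, 6.1]
grip_width: 0.614
```

move_arm(deltas=[{"wx": 0,"wy": 0,"wz": 0,"dx": 0,"dy": 0,"dz": -0.003,"hand": 0.2},{"wx": 0,"wy": 0,"wz": 0,"dx": 0,"dy": 0,"dz": -0.008,"hand": 0.2},{"wx": 0,"wy": 0,"wz": 0,"dx": 0,"dy": 0,"dz": -0.018,"hand": 0.2},{"wx": 0,"wy": 0,"wz": 0,"dx": 0,"dy": 0,"dz": -0.035,"hand": 0.2},{"wx": 0,"wy": 0,"wz": 0,"dx": 0,"dy": 0,"dz": -0.055,"hand": 0.2},{"wx": 0,"wy": 0,"wz": 0,"dx": 0,"dy": 0,"dz": -0.075,"hand": 0.2},{"wx": 0,"wy": 0,"wz": 0,"dx": 0,"dy": 0,"dz": -0.09,"hand": 0.2},{"wx": 0,"wy": 0,"wz": 0,"dx": 0,"dy": 0,"dz": -0.1,"hand": 0.2},{"wx": 0,"wy": 0,"wz": 0,"dx": 0,"dy": 0,"dz": -0.1,"hand": 0.2}])

```text
time: 5.58
ee_pos: [552.2, -10.2, 210.8]
eef_rot: [0.002, -0.0, 1.0, -0.0]
contact_force: [1.1, 0.1, -1.8]
grip_width: 0.615
```

move_arm(deltas=[{"wx": 0,"wy": 0,"wz": 0,"dx": 0.004,"dy": 0.009,"dz": 0,"hand": 0.2},{"wx": 0,"wy": 0,"wz": 0,"dx": 0.012,"dy": 0.027,"dz": 0,"hand": 0.2},{"wx": 0,"wy": 0,"wz": 0,"dx": 0.024,"dy": 0.054,"dz": 0,"hand": 0.2},{"wx": 0,"wy": 0,"wz": 0,"dx": 0.039,"dy": 0.087,"dz": 0,"hand": 0.2},{"wx": 0,"wy": 0,"wz": 0,"dx": 0.055,"dy": 0.123,"dz": 0,"hand": 0.2},{"wx": 0,"wy": 0,"wz": 0,"dx": 0.071,"dy": 0.159,"dz": 0,"hand": 0.2},{"wx": 0,"wy": 0,"wz": 0,"dx": 0.087,"dy": 0.195,"dz": 0,"hand": 0.2},{"wx": 0,"wy": 0,"wz": 0,"dx": 0.103,"dy": 0.231,"dz": 0,"hand": 0.2},{"wx": 0,"wy": 0,"wz": 0,"dx": 0.119,"dy": 0.267,"dz": 0,"hand": 0.2},{"wx": 0,"wy": 0,"wz": 0,"dx": 0.133,"dy": 0.298,"dz": 0,"hand": 0.2},{"wx": 0,"wy": 0,"wz": 0,"dx": 0.143,"dy": 0.321,"dz": 0,"hand": 0.2},{"wx": 0,"wy": 0,"wz": 0,"dx": 0.148,"dy": 0.332,"dz": 0,"hand": 0.2}])

```text
time: 6.58
ee_pos: [400.1, 324.4, 206.8]
eef_rot: [-0.001, -0.002, 1.0, -0.0]
contact_force: [0.8, 0.0, -1.8]
grip_width: 0.619
```

move_arm(deltas=[{"wx": 0,"wy": 0,"wz": 0,"dx": 0,"dy": 0,"dz": 0.005,"hand": 0.2},{"wx": 0,"wy": 0,"wz": 0,"dx": 0,"dy": 0,"dz": 0.02,"hand": 0.2},{"wx": 0,"wy": 0,"wz": 0,"dx": 0,"dy": 0,"dz": 0.04,"hand": 0.2},{"wx": 0,"wy": 0,"wz": 0,"dx": 0,"dy": 0,"dz": 0.06,"hand": 0.2},{"wx": 0,"wy": 0,"wz": 0,"dx": 0,"dy": 0,"dz": 0.075,"hand": 0.2},{"wx": 0,"wy": 0,"wz": 0,"dx": 0,"dy": 0,"dz": 0.085,"hand": 0.2},{"wx": 0,"wy": 0,"wz": 0,"dx": 0,"dy": 0,"dz": 0.093,"hand": 0.2},{"wx": 0,"wy": 0,"wz": 0,"dx": 0,"dy": 0,"dz": 0.098,"hand": 0.2},{"wx": 0,"wy": 0,"wz": 0,"dx": 0,"dy": 0,"dz": 0.1,"hand": 0.2},{"wx": 0,"wy": 0,"wz": 0,"dx": 0,"dy": 0,"dz": 0.1,"hand": 0.2}])

```text
time: 7.42
ee_pos: [403.2, 321.7, 108.1]
eef_rot: [0.0, -0.0, 1.0, 0.0]
contact_force: [0.6, -0.3, -2.7]
grip_width: 0.615
```

Run:
```python
from h import *
print([read_state()[k] for k in("time","ee_pos","contact_force")]); cv2.imwrite("pics/scene2.png",snapshot("scene")[250:480,300:600])
```

```text
[7.4167, array([403.22798408, 321.72251984, 108.0957471 ]), array([ 0.56234167, -0.25223981, -2.70284033])]
```

View pics/scene2.png

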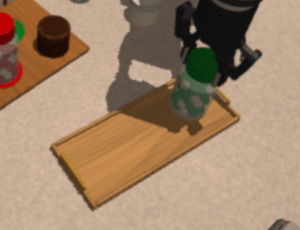

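The green jar hangs over the near end of the tray, at about (190,95) in the crop and clear of the rim.

move_arm(deltas=[{"wx": 0,"wy": 0,"wz": 0,"dx": 0,"dy": 0,"dz": 0.002,"hand": 0.2},{"wx": 0,"wy": 0,"wz": 0,"dx": 0,"dy": 0,"dz": 0.004,"hand": 0.2},{"wx": 0,"wy": 0,"wz": 0,"dx": 0,"dy": 0,"dz": 0.006,"hand": 0.2},{"wx": 0,"wy": 0,"wz": 0,"dx": 0,"dy": 0,"dz": 0.007,"hand": 0.2},{"wx": 0,"wy": 0,"wz": 0,"dx": 0,"dy": 0,"dz": 0.007,"hand": 0.2}])

```text
time: 7.88
ee_pos: [403.0, 321.9, 101.2]
eef_rot: [0.0, -0.0, 1.0, 0.0]
contact_force: [0.2, -0.5, -2.0]
grip_width: 0.617
```

move_arm(deltas=[{"wx": 0,"wy": 0,"wz": 0,"dx": 0,"dy": 0,"dz": 0.001,"hand": 0.2},{"wx": 0,"wy": 0,"wz": 0,"dx": 0,"dy": 0,"dz": 0.002,"hand": 0.2},{"wx": 0,"wy": 0,"wz": 0,"dx": 0,"dy": 0,"dz": 0.002,"hand": 0.2}])

```text
time: 8.13
ee_pos: [403.8, 321.9, 101.0]
eef_rot: [0.001, -0.0, 1.0, 0.0]
contact_force: [-1.0, -3.8, 13.2]
grip_width: 0.619
```

move_arm(deltas=[{"wx": 0,"wy": 0,"wz": 0,"dx": 0,"dy": 0,"dz": -0.001,"hand": 0.2},{"wx": 0,"wy": 0,"wz": 0,"dx": 0,"dy": 0,"dz": -0.001,"hand": 0.7},{"wx": 0,"wy": 0,"wz": 0,"dx": 0,"dy": 0,"dz": -0.001,"hand": 0.85},{"wx": 0,"wy": 0,"wz": 0,"dx": 0,"dy": 0,"dz": -0.001,"hand": 1},{"wx": 0,"wy": 0,"wz": 0,"dx": 0,"dy": 0,"dz": -0.001,"hand": 1},{"wx": 0,"wy": 0,"wz": 0,"dx": 0,"dy": 0,"dz": -0.01,"hand": 1},{"wx": 0,"wy": 0,"wz": 0,"dx": 0,"dy": 0,"dz": -0.04,"hand": 1},{"wx": 0,"wy": 0,"wz": 0,"dx": 0,"dy": 0,"dz": -0.08,"hand": 1},{"wx": 0,"wy": 0,"wz": 0,"dx": 0,"dy": 0,"dz": -0.12,"hand": 1},{"wx": 0,"wy": 0,"wz": 0,"dx": 0,"dy": 0,"dz": -0.12,"hand": 1}])

```text
time: 8.97
ee_pos: [406.2, 323.8, 227.5]
eef_rot: [0.006, -0.0, 1.0, 0.004]
contact_force: [-0.1, 0.2, 0.8]
grip_width: 1.002
```

move_arm(deltas=[{"wx": 0,"wy": 0,"wz": 0,"dx": -0.215,"dy": -0.256,"dz": 0,"hand": 1},{"wx": 0,"wy": 0,"wz": 0,"dx": -0.215,"dy": -0.256,"dz": 0,"hand": 1},{"wx": 0,"wy": 0,"wz": 0,"dx": -0.215,"dy": -0.256,"dz": 0,"hand": 1},{"wx": 0,"wy": 0,"wz": 0,"dx": -0.215,"dy": -0.256,"dz": 0,"hand": 1},{"wx": 0,"wy": 0,"wz": 0,"dx": -0.215,"dy": -0.256,"dz": 0,"hand": 1},{"wx": 0,"wy": 0,"wz": 0,"dx": -0.215,"dy": -0.256,"dz": 0,"hand": 1},{"wx": 0,"wy": 0,"wz": 0,"dx": -0.215,"dy": -0.256,"dz": 0,"hand": 1},{"wx": 0,"wy": 0,"wz": 0,"dx": -0.215,"dy": -0.256,"dz": 0,"hand": 1},{"wx": 0,"wy": 0,"wz": 0,"dx": -0.215,"dy": -0.256,"dz": 0,"hand": 1},{"wx": 0,"wy": 0,"wz": 0,"dx": -0.215,"dy": -0.256,"dz": 0,"hand": 1},{"wx": 0,"wy": 0,"wz": 0,"dx": -0.215,"dy": -0.256,"dz": 0,"hand": 1},{"wx": 0,"wy": 0,"wz": 0,"dx": -0.215,"dy": -0.256,"dz": 0,"hand": 1}])

```text
time: 9.97
ee_pos: [617.4, 67.0, 219.4]
eef_rot: [-0.0, -0.001, 1.0, 0.0]
contact_force: [0.8, 0.8, 0.5]
grip_width: 1.002
```

Run:
```python
from lids import *
s=read_state(); print(s["time"],s["ee_pos"],s["eef_rot"],s["contact_force"]); ci=camera_info("wrist"); cv2.imwrite("pics/wrist2.png",snapshot("wrist"))
run("wrist","pics/wrist2.png",ci)
cv2.imwrite("pics/top2.png",snapshot("top")); T={"green":(403,321)}
import lids; lids.T={"green":(403,321)}; run("top","pics/top2.png",camera_info("top"))
lids.T={"blue":(624,-86),"red":(618,64)}; run("top","pics/top2.png",camera_info("top"))
s=read_state(); print(s["time"],s["ee_pos"])
```

```text
9.9667 [617.42999901  66.9629793  219.36966348] [-1.06215829e-04 -6.95721938e-04  9.99999733e-01  1.98872923e-04] [0.8399157  0.75924805 0.50003193]
wrist red [598.78  54.99] 0.04
wrist green [549.61   6.99] 0.52
wrist blue [623.08 -87.25] 0.9Traceback (most recent call last):
  File "<stdin>", line 5, in <module>
  File "lids.py", line 10, in run
    print(cam,n,*[np.round(v,2) for v in fitcyl(ci,m,x,y,27,115,143)])
                                         ~~~~~~^^^^^^^^^^^^^^^^^^^^^
  File "h.py", line 22, in fitcyl
    c=max(cv2.findContours(mask,0,1)[0],key=cv2.contourArea); c=cv2.convexHull(c).astype(np.float32)
ValueError: max() iterable argument is empty
```

View pics/wrist2.png

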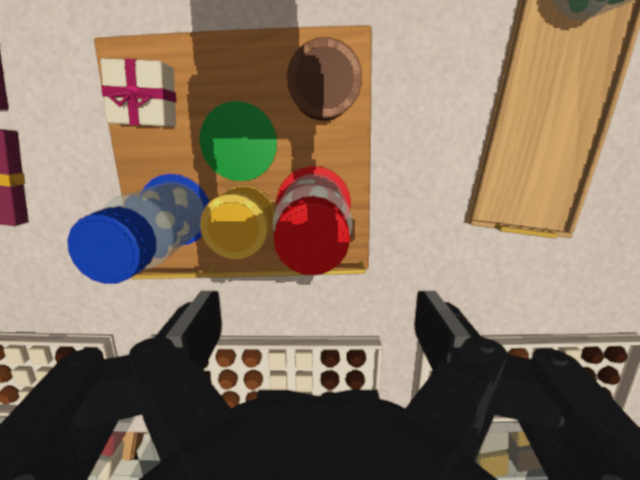

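The red lid top is at (312,237), the bare green coaster at (239,140) and the gold tin at (235,223).

Run:
```python
from h import *
ci=camera_info("wrist"); im=cv2.imread("pics/wrist2.png"); h=cv2.cvtColor(im,cv2.COLOR_BGR2HSV)
print("red lid",pix2z(ci,312,237,143),"gold",pix2z(ci,235,220,67))
m=cv2.inRange(h,*COL["green"]); m[:90]=0; m[200:]=0
(c,_,_)=(cv2.minEnclosingCircle(max(cv2.findContours(m,0,2)[0],key=cv2.contourArea))+(0,)); print("coaster_g",c,_,pix2z(ci,*c,15))
im=cv2.imread("pics/top2.png"); h=cv2.cvtColor(im,cv2.COLOR_BGR2HSV); ct=camera_info("top")
m=cv2.inRange(h,*COL["green"]); k,l,st,ce=cv2.connectedComponentsWithStats(m)
for i in range(1,k):
    if st[i,4]>200: print(st[i],pix2z(ct,*ce[i],15).round(1),pix2z(ct,*ce[i],130).round(1))
```

```text
red lid [613.04713785  62.74841437 143.        ] gold [620.10009493  -9.58250615  67.        ]
coaster_g (237.8798828125, 140.75978088378906) 0 [550.22533544 -14.49094782  15.        ]
[ 515  153   50   45 1706] [ 647.3 -529.5   15. ] [ 602.4 -468.7  130. ]
[ 266  204   40   39 1184] [549.2 -14.1  15. ] [517.5 -22.9 130. ]
[267 313  21  20 325] [3.568e+02 1.000e-01 1.500e+01] [351.2 -10.7 130. ]
```

move_arm(deltas=[{"wx": 0,"wy": 0,"wz": 0,"dx": 0.001,"dy": -0.001,"dz": 0.03,"hand": 1},{"wx": 0,"wy": 0,"wz": 0,"dx": 0.001,"dy": -0.001,"dz": 0.06,"hand": 1},{"wx": 0,"wy": 0,"wz": 0,"dx": 0.001,"dy": -0.001,"dz": 0.085,"hand": 1},{"wx": 0,"wy": 0,"wz": 0,"dx": 0.001,"dy": -0.001,"dz": 0.1,"hand": 1},{"wx": 0,"wy": 0,"wz": 0,"dx": 0.001,"dy": -0.001,"dz": 0.109,"hand": 1},{"wx": 0,"wy": 0,"wz": 0,"dx": 0.001,"dy": -0.001,"dz": 0.109,"hand": 1},{"wx": 0,"wy": 0,"wz": 0,"dx": 0.001,"dy": -0.001,"dz": 0.109,"hand": 0.7},{"wx": 0,"wy": 0,"wz": 0,"dx": 0.001,"dy": -0.001,"dz": 0.109,"hand": 0.6},{"wx": 0,"wy": 0,"wz": 0,"dx": 0.001,"dy": -0.001,"dz": 0.109,"hand": 0.5},{"wx": 0,"wy": 0,"wz": 0,"dx": 0.001,"dy": -0.001,"dz": 0.109,"hand": 0.2},{"wx": 0,"wy": 0,"wz": 0,"dx": 0.001,"dy": -0.001,"dz": 0.109,"hand": 0.2},{"wx": 0,"wy": 0,"wz": 0,"dx": 0.001,"dy": -0.001,"dz": 0.109,"hand": 0.2}])

```text
time: 11.07
ee_pos: [618.2, 64.8, 112.2]
eef_rot: [0.002, -0.0, 1.0, 0.0]
contact_force: [-0.8, -0.6, 5.7]
grip_width: 0.62
```

move_arm(deltas=[{"wx": 0,"wy": 0,"wz": 0,"dx": 0,"dy": 0,"dz": -0.003,"hand": 0.2},{"wx": 0,"wy": 0,"wz": 0,"dx": 0,"dy": 0,"dz": -0.008,"hand": 0.2},{"wx": 0,"wy": 0,"wz": 0,"dx": 0,"dy": 0,"dz": -0.018,"hand": 0.2},{"wx": 0,"wy": 0,"wz": 0,"dx": 0,"dy": 0,"dz": -0.035,"hand": 0.2},{"wx": 0,"wy": 0,"wz": 0,"dx": 0,"dy": 0,"dz": -0.055,"hand": 0.2},{"wx": 0,"wy": 0,"wz": 0,"dx": 0,"dy": 0,"dz": -0.075,"hand": 0.2},{"wx": 0,"wy": 0,"wz": 0,"dx": 0,"dy": 0,"dz": -0.09,"hand": 0.2},{"wx": 0,"wy": 0,"wz": 0,"dx": 0,"dy": 0,"dz": -0.1,"hand": 0.2},{"wx": 0,"wy": 0,"wz": 0,"dx": 0,"dy": 0,"dz": -0.1,"hand": 0.2}])

```text
time: 11.82
ee_pos: [618.2, 64.9, 213.1]
eef_rot: [0.002, -0.0, 1.0, -0.0]
contact_force: [0.8, -0.2, -2.8]
grip_width: 0.614
```

move_arm(deltas=[{"wx": 0,"wy": 0,"wz": 0,"dx": 0.004,"dy": 0.008,"dz": 0,"hand": 0.2},{"wx": 0,"wy": 0,"wz": 0,"dx": 0.012,"dy": 0.024,"dz": 0,"hand": 0.2},{"wx": 0,"wy": 0,"wz": 0,"dx": 0.025,"dy": 0.049,"dz": 0,"hand": 0.2},{"wx": 0,"wy": 0,"wz": 0,"dx": 0.04,"dy": 0.078,"dz": 0,"hand": 0.2},{"wx": 0,"wy": 0,"wz": 0,"dx": 0.056,"dy": 0.109,"dz": 0,"hand": 0.2},{"wx": 0,"wy": 0,"wz": 0,"dx": 0.072,"dy": 0.14,"dz": 0,"hand": 0.2},{"wx": 0,"wy": 0,"wz": 0,"dx": 0.088,"dy": 0.171,"dz": 0,"hand": 0.2},{"wx": 0,"wy": 0,"wz": 0,"dx": 0.103,"dy": 0.2,"dz": 0,"hand": 0.2},{"wx": 0,"wy": 0,"wz": 0,"dx": 0.115,"dy": 0.224,"dz": 0,"hand": 0.2},{"wx": 0,"wy": 0,"wz": 0,"dx": 0.123,"dy": 0.24,"dz": 0,"hand": 0.2},{"wx": 0,"wy": 0,"wz": 0,"dx": 0.127,"dy": 0.247,"dz": 0,"hand": 0.2},{"wx": 0,"wy": 0,"wz": 0,"dx": 0.127,"dy": 0.247,"dz": 0,"hand": 0.2}])

```text
time: 12.82
ee_pos: [488.2, 313.3, 209.0]
eef_rot: [-0.001, -0.001, 1.0, -0.0]
contact_force: [0.1, 0.4, -2.7]
grip_width: 0.614
```

move_arm(deltas=[{"wx": 0,"wy": 0,"wz": 0,"dx": 0,"dy": 0,"dz": 0.005,"hand": 0.2},{"wx": 0,"wy": 0,"wz": 0,"dx": 0,"dy": 0,"dz": 0.02,"hand": 0.2},{"wx": 0,"wy": 0,"wz": 0,"dx": 0,"dy": 0,"dz": 0.04,"hand": 0.2},{"wx": 0,"wy": 0,"wz": 0,"dx": 0,"dy": 0,"dz": 0.06,"hand": 0.2},{"wx": 0,"wy": 0,"wz": 0,"dx": 0,"dy": 0,"dz": 0.075,"hand": 0.2},{"wx": 0,"wy": 0,"wz": 0,"dx": 0,"dy": 0,"dz": 0.088,"hand": 0.2},{"wx": 0,"wy": 0,"wz": 0,"dx": 0,"dy": 0,"dz": 0.096,"hand": 0.2},{"wx": 0,"wy": 0,"wz": 0,"dx": 0,"dy": 0,"dz": 0.101,"hand": 0.2},{"wx": 0,"wy": 0,"wz": 0,"dx": 0,"dy": 0,"dz": 0.104,"hand": 0.2},{"wx": 0,"wy": 0,"wz": 0,"dx": 0,"dy": 0,"dz": 0.107,"hand": 0.2},{"wx": 0,"wy": 0,"wz": 0,"dx": 0,"dy": 0,"dz": 0.107,"hand": 0.2}])

```text
time: 13.73
ee_pos: [490.6, 311.7, 103.6]
eef_rot: [0.001, 0.0, 1.0, 0.0]
contact_force: [-0.4, 0.7, -1.5]
grip_width: 0.616
```

move_arm(deltas=[{"wx": 0,"wy": 0,"wz": 0,"dx": 0,"dy": 0,"dz": 0.001,"hand": 0.2},{"wx": 0,"wy": 0,"wz": 0,"dx": 0,"dy": 0,"dz": 0.002,"hand": 0.2},{"wx": 0,"wy": 0,"wz": 0,"dx": 0,"dy": 0,"dz": 0.002,"hand": 0.2}])

```text
time: 13.98
ee_pos: [491.0, 312.0, 103.2]
eef_rot: [0.002, -0.0, 1.0, 0.0]
contact_force: [-0.8, -2.1, 7.5]
grip_width: 0.62
```

move_arm(deltas=[{"wx": 0,"wy": 0,"wz": 0,"dx": 0,"dy": 0,"dz": -0.001,"hand": 0.2},{"wx": 0,"wy": 0,"wz": 0,"dx": 0,"dy": 0,"dz": -0.001,"hand": 0.7},{"wx": 0,"wy": 0,"wz": 0,"dx": 0,"dy": 0,"dz": -0.001,"hand": 0.85},{"wx": 0,"wy": 0,"wz": 0,"dx": 0,"dy": 0,"dz": -0.001,"hand": 1},{"wx": 0,"wy": 0,"wz": 0,"dx": 0,"dy": 0,"dz": -0.001,"hand": 1},{"wx": 0,"wy": 0,"wz": 0,"dx": 0,"dy": 0,"dz": -0.01,"hand": 1},{"wx": 0,"wy": 0,"wz": 0,"dx": 0,"dy": 0,"dz": -0.04,"hand": 1},{"wx": 0,"wy": 0,"wz": 0,"dx": 0,"dy": 0,"dz": -0.08,"hand": 1},{"wx": 0,"wy": 0,"wz": 0,"dx": 0,"dy": 0,"dz": -0.12,"hand": 1},{"wx": 0,"wy": 0,"wz": 0,"dx": 0,"dy": 0,"dz": -0.12,"hand": 1}])

```text
time: 14.82
ee_pos: [493.3, 313.6, 230.4]
eef_rot: [0.007, -0.0, 1.0, 0.003]
contact_force: [0.8, 0.0, 0.6]
grip_width: 0.998
```

move_arm(deltas=[{"wx": 0,"wy": 0,"wz": 0,"dx": -0.134,"dy": -0.397,"dz": 0,"hand": 1},{"wx": 0,"wy": 0,"wz": 0,"dx": -0.134,"dy": -0.397,"dz": 0,"hand": 1},{"wx": 0,"wy": 0,"wz": 0,"dx": -0.134,"dy": -0.397,"dz": 0,"hand": 1},{"wx": 0,"wy": 0,"wz": 0,"dx": -0.134,"dy": -0.397,"dz": 0,"hand": 1},{"wx": 0,"wy": 0,"wz": 0,"dx": -0.134,"dy": -0.397,"dz": 0,"hand": 1},{"wx": 0,"wy": 0,"wz": 0,"dx": -0.134,"dy": -0.397,"dz": 0,"hand": 1},{"wx": 0,"wy": 0,"wz": 0,"dx": -0.134,"dy": -0.397,"dz": 0,"hand": 1},{"wx": 0,"wy": 0,"wz": 0,"dx": -0.134,"dy": -0.397,"dz": 0,"hand": 1},{"wx": 0,"wy": 0,"wz": 0,"dx": -0.134,"dy": -0.397,"dz": 0,"hand": 1},{"wx": 0,"wy": 0,"wz": 0,"dx": -0.134,"dy": -0.397,"dz": 0,"hand": 1},{"wx": 0,"wy": 0,"wz": 0,"dx": -0.134,"dy": -0.397,"dz": 0,"hand": 1},{"wx": 0,"wy": 0,"wz": 0,"dx": -0.134,"dy": -0.397,"dz": 0,"hand": 1}])

```text
time: 15.82
ee_pos: [624.4, -87.7, 220.8]
eef_rot: [-0.0, 0.002, 1.0, 0.0]
contact_force: [0.4, -0.5, 0.6]
grip_width: 1.004
```

```bash
cat > look.py <<'E'
from lids import *
import lids
def top(path,**T):
    cv2.imwrite(path,snapshot("top")); lids.T=T
    for n in T:
        lids.T={n:T[n]}
        try: run("top",path,camera_info("top"))
        except Exception as e: print(n,e)
def coaster(path,ci,n,x,y):
    h=cv2.cvtColor(cv2.imread(path),cv2.COLOR_BGR2HSV); g=np.zeros(h.shape[:2],np.uint8)
    cv2.fillPoly(g,[cylhull(ci,x,y,52,15,15).astype(np.int32)],1); m=cv2.inRange(h,*COL[n])
    if n=="red": m|=cv2.inRange(h,(170,150,50),(180,255,255))
    m=cv2.morphologyEx(m*g,cv2.MORPH_OPEN,np.ones((3,3)))
    print("coaster",n,*[np.round(v,2) for v in fitcyl(ci,m,x,y,40,14,15)])
E
python3 - <<'E'
from look import *
s=read_state(); print(s["time"],s["ee_pos"],s["contact_force"])
top("pics/top3.png",green=(403,321),red=(490,311),blue=(624,-86)); ct=camera_info("top")
coaster("pics/top3.png",ct,"red",618,64); coaster("pics/top3.png",ct,"green",550,-14)
E
```

```text
15.8167 [624.37099873 -87.73416422 220.82865792] [ 0.44381186 -0.46225328  0.60443529]
top green [410.48 327.7 ] 0.23
top red [486.78 310.89] 0.67
blue max() iterable argument is emptyTraceback (most recent call last):
  File "<stdin>", line 4, in <module>
  File "look.py", line 14, in coaster
    print("coaster",n,*[np.round(v,2) for v in fitcyl(ci,m,x,y,40,14,15)])
                                               ~~~~~~^^^^^^^^^^^^^^^^^^^
  File "h.py", line 22, in fitcyl
    c=max(cv2.findContours(mask,0,1)[0],key=cv2.contourArea); c=cv2.convexHull(c).astype(np.float32)
ValueError: max() iterable argument is empty
```

move_arm(deltas=[{"wx": 0,"wy": 0,"wz": 0,"dx": 0,"dy": 0,"dz": 0.03,"hand": 1},{"wx": 0,"wy": 0,"wz": 0,"dx": 0,"dy": 0,"dz": 0.06,"hand": 1},{"wx": 0,"wy": 0,"wz": 0,"dx": 0,"dy": 0,"dz": 0.085,"hand": 1},{"wx": 0,"wy": 0,"wz": 0,"dx": 0,"dy": 0,"dz": 0.1,"hand": 1},{"wx": 0,"wy": 0,"wz": 0,"dx": 0,"dy": 0,"dz": 0.111,"hand": 1},{"wx": 0,"wy": 0,"wz": 0,"dx": 0,"dy": 0,"dz": 0.111,"hand": 1},{"wx": 0,"wy": 0,"wz": 0,"dx": 0,"dy": 0,"dz": 0.111,"hand": 0.7},{"wx": 0,"wy": 0,"wz": 0,"dx": 0,"dy": 0,"dz": 0.111,"hand": 0.6},{"wx": 0,"wy": 0,"wz": 0,"dx": 0,"dy": 0,"dz": 0.111,"hand": 0.5},{"wx": 0,"wy": 0,"wz": 0,"dx": 0,"dy": 0,"dz": 0.111,"hand": 0.2},{"wx": 0,"wy": 0,"wz": 0,"dx": 0,"dy": 0,"dz": 0.111,"hand": 0.2},{"wx": 0,"wy": 0,"wz": 0,"dx": 0,"dy": 0,"dz": 0.111,"hand": 0.2}])

```text
time: 16.87
ee_pos: [625.2, -85.3, 112.2]
eef_rot: [0.002, 0.0, 1.0, -0.0]
contact_force: [-0.4, -0.2, 5.8]
grip_width: 0.611
```

move_arm(deltas=[{"wx": 0,"wy": 0,"wz": 0,"dx": 0,"dy": 0,"dz": -0.003,"hand": 0.2},{"wx": 0,"wy": 0,"wz": 0,"dx": 0,"dy": 0,"dz": -0.008,"hand": 0.2},{"wx": 0,"wy": 0,"wz": 0,"dx": 0,"dy": 0,"dz": -0.018,"hand": 0.2},{"wx": 0,"wy": 0,"wz": 0,"dx": 0,"dy": 0,"dz": -0.035,"hand": 0.2},{"wx": 0,"wy": 0,"wz": 0,"dx": 0,"dy": 0,"dz": -0.055,"hand": 0.2},{"wx": 0,"wy": 0,"wz": 0,"dx": 0,"dy": 0,"dz": -0.075,"hand": 0.2},{"wx": 0,"wy": 0,"wz": 0,"dx": 0,"dy": 0,"dz": -0.09,"hand": 0.2},{"wx": 0,"wy": 0,"wz": 0,"dx": 0,"dy": 0,"dz": -0.1,"hand": 0.2},{"wx": 0,"wy": 0,"wz": 0,"dx": 0,"dy": 0,"dz": -0.1,"hand": 0.2}])

```text
time: 17.62
ee_pos: [625.1, -85.3, 213.0]
eef_rot: [0.002, -0.0, 1.0, -0.001]
contact_force: [0.6, -0.3, -2.9]
grip_width: 0.618
```

move_arm(deltas=[{"wx": 0,"wy": 0,"wz": 0,"dx": 0.001,"dy": 0.008,"dz": 0,"hand": 0.2},{"wx": 0,"wy": 0,"wz": 0,"dx": 0.003,"dy": 0.025,"dz": 0,"hand": 0.2},{"wx": 0,"wy": 0,"wz": 0,"dx": 0.006,"dy": 0.05,"dz": 0,"hand": 0.2},{"wx": 0,"wy": 0,"wz": 0,"dx": 0.01,"dy": 0.085,"dz": 0,"hand": 0.2},{"wx": 0,"wy": 0,"wz": 0,"dx": 0.015,"dy": 0.122,"dz": 0,"hand": 0.2},{"wx": 0,"wy": 0,"wz": 0,"dx": 0.019,"dy": 0.16,"dz": 0,"hand": 0.2},{"wx": 0,"wy": 0,"wz": 0,"dx": 0.024,"dy": 0.198,"dz": 0,"hand": 0.2},{"wx": 0,"wy": 0,"wz": 0,"dx": 0.029,"dy": 0.236,"dz": 0,"hand": 0.2},{"wx": 0,"wy": 0,"wz": 0,"dx": 0.033,"dy": 0.274,"dz": 0,"hand": 0.2},{"wx": 0,"wy": 0,"wz": 0,"dx": 0.038,"dy": 0.312,"dz": 0,"hand": 0.2},{"wx": 0,"wy": 0,"wz": 0,"dx": 0.042,"dy": 0.346,"dz": 0,"hand": 0.2},{"wx": 0,"wy": 0,"wz": 0,"dx": 0.045,"dy": 0.37,"dz": 0,"hand": 0.2}])

```text
time: 18.62
ee_pos: [576.8, 288.6, 208.3]
eef_rot: [-0.002, -0.001, 1.0, 0.0]
contact_force: [1.1, 0.4, -4.0]
grip_width: 0.615
```

move_arm(deltas=[{"wx": 0,"wy": 0,"wz": 0,"dx": 0.002,"dy": 0.012,"dz": 0.005,"hand": 0.2},{"wx": 0,"wy": 0,"wz": 0,"dx": 0.002,"dy": 0.017,"dz": 0.02,"hand": 0.2},{"wx": 0,"wy": 0,"wz": 0,"dx": 0.002,"dy": 0.017,"dz": 0.04,"hand": 0.2},{"wx": 0,"wy": 0,"wz": 0,"dx": 0.002,"dy": 0.017,"dz": 0.06,"hand": 0.2},{"wx": 0,"wy": 0,"wz": 0,"dx": 0.002,"dy": 0.017,"dz": 0.075,"hand": 0.2},{"wx": 0,"wy": 0,"wz": 0,"dx": 0.002,"dy": 0.017,"dz": 0.088,"hand": 0.2},{"wx": 0,"wy": 0,"wz": 0,"dx": 0.002,"dy": 0.017,"dz": 0.096,"hand": 0.2},{"wx": 0,"wy": 0,"wz": 0,"dx": 0.002,"dy": 0.017,"dz": 0.101,"hand": 0.2},{"wx": 0,"wy": 0,"wz": 0,"dx": 0.002,"dy": 0.017,"dz": 0.104,"hand": 0.2},{"wx": 0,"wy": 0,"wz": 0,"dx": 0.002,"dy": 0.017,"dz": 0.107,"hand": 0.2},{"wx": 0,"wy": 0,"wz": 0,"dx": 0.002,"dy": 0.017,"dz": 0.107,"hand": 0.2}])

```text
time: 19.53
ee_pos: [577.5, 301.9, 103.7]
eef_rot: [0.001, -0.0, 1.0, 0.0]
contact_force: [0.2, 0.5, -3.6]
grip_width: 0.612
```

move_arm(deltas=[{"wx": 0,"wy": 0,"wz": 0,"dx": 0,"dy": 0,"dz": 0.001,"hand": 0.2},{"wx": 0,"wy": 0,"wz": 0,"dx": 0,"dy": 0,"dz": 0.002,"hand": 0.2},{"wx": 0,"wy": 0,"wz": 0,"dx": 0,"dy": 0,"dz": 0.002,"hand": 0.2}])

```text
time: 19.78
ee_pos: [577.8, 302.0, 103.2]
eef_rot: [0.001, -0.0, 1.0, 0.0]
contact_force: [-2.1, -2.0, 6.0]
grip_width: 0.619
```

move_arm(deltas=[{"wx": 0,"wy": 0,"wz": 0,"dx": 0,"dy": 0,"dz": -0.001,"hand": 0.2},{"wx": 0,"wy": 0,"wz": 0,"dx": 0,"dy": 0,"dz": -0.001,"hand": 0.7},{"wx": 0,"wy": 0,"wz": 0,"dx": 0,"dy": 0,"dz": -0.001,"hand": 0.85},{"wx": 0,"wy": 0,"wz": 0,"dx": 0,"dy": 0,"dz": -0.001,"hand": 1},{"wx": 0,"wy": 0,"wz": 0,"dx": 0,"dy": 0,"dz": -0.001,"hand": 1},{"wx": 0,"wy": 0,"wz": 0,"dx": 0,"dy": 0,"dz": -0.01,"hand": 1},{"wx": 0,"wy": 0,"wz": 0,"dx": 0,"dy": 0,"dz": -0.04,"hand": 1},{"wx": 0,"wy": 0,"wz": 0,"dx": 0,"dy": 0,"dz": -0.08,"hand": 1},{"wx": 0,"wy": 0,"wz": 0,"dx": 0,"dy": 0,"dz": -0.12,"hand": 1},{"wx": 0,"wy": 0,"wz": 0,"dx": 0,"dy": 0,"dz": -0.12,"hand": 1}])

```text
time: 20.62
ee_pos: [580.3, 303.3, 231.5]
eef_rot: [0.008, -0.0, 1.0, 0.003]
contact_force: [1.4, -0.1, 1.3]
grip_width: 1.001
```

move_arm(deltas=[{"wx": 0,"wy": 0,"wz": 0,"dx": 0.01,"dy": -0.313,"dz": 0,"hand": 1},{"wx": 0,"wy": 0,"wz": 0,"dx": 0.01,"dy": -0.313,"dz": 0,"hand": 1},{"wx": 0,"wy": 0,"wz": 0,"dx": 0.01,"dy": -0.313,"dz": 0,"hand": 1},{"wx": 0,"wy": 0,"wz": 0,"dx": 0.01,"dy": -0.313,"dz": 0,"hand": 1},{"wx": 0,"wy": 0,"wz": 0,"dx": 0.01,"dy": -0.313,"dz": 0,"hand": 1},{"wx": 0,"wy": 0,"wz": 0,"dx": 0.01,"dy": -0.313,"dz": 0,"hand": 1},{"wx": 0,"wy": 0,"wz": 0,"dx": 0.01,"dy": -0.313,"dz": 0,"hand": 1},{"wx": 0,"wy": 0,"wz": 0,"dx": 0.01,"dy": -0.313,"dz": 0,"hand": 1},{"wx": 0,"wy": 0,"wz": 0,"dx": 0.01,"dy": -0.313,"dz": 0,"hand": 1},{"wx": 0,"wy": 0,"wz": 0,"dx": 0.01,"dy": -0.313,"dz": 0,"hand": 1},{"wx": 0,"wy": 0,"wz": 0,"dx": 0.01,"dy": -0.313,"dz": 0,"hand": 1},{"wx": 0,"wy": 0,"wz": 0,"dx": 0.01,"dy": -0.313,"dz": 0,"hand": 1}])

```text
time: 21.62
ee_pos: [567.2, -9.8, 221.3]
eef_rot: [0.0, -0.001, 1.0, 0.0]
contact_force: [0.7, 0.1, 0.2]
grip_width: 1.0
```

Run:
```python
from look import *
s=read_state(); print(s["time"],s["ee_pos"],s["contact_force"]); cw=camera_info("wrist"); w=snapshot("wrist"); cv2.imwrite("pics/w4.png",w); 
for n,x,y in(("green",550,-14),("red",618,64),("blue",622,-86)):
    try: coaster("pics/w4.png",cw,n,x,y)
    except Exception as e: print(n,e)
h=cv2.cvtColor(w,cv2.COLOR_BGR2HSV); ci=cw; g=np.zeros(h.shape[:2],np.uint8); cv2.fillPoly(g,[cylhull(ci,622,-12,36,20,67).astype(np.int32)],1)
m=cv2.morphologyEx(cv2.inRange(h,*COL["gold"])*g,cv2.MORPH_OPEN,np.ones((3,3))); print("gold",fitcyl(ci,m,622,-12,31,12,67))
a=cv2.resize(w,(480,360)); sc=snapshot("scene"); cv2.imwrite("pics/s4.png",np.hstack([a,cv2.resize(sc[190:460,330:560],(307,360))]))
for d in landmark_of("gold_tin","scene"): print(towrld(camera_info("scene"),d["position"]).round())
for t in("jar_red","jar_green","jar_blue"):
    for d in landmark_of(t,"scene"): print(t,towrld(camera_info("scene"),d["position"]).round())
```

```text
21.6167 [567.17350999  -9.81026852 221.31984216] [0.72595618 0.07166618 0.16997129]
coaster green [551.13 -15.09] 0.94
coaster red [614.89  61.43] 0.96
coaster blue [622.03 -88.69] 0.92
gold (array([626.2345738 , -11.02151708]), 1.1058529268464048)
[623. -11.  11.]
jar_red [490. 308.   4.]
jar_green [358.  -4.  -3.]
jar_green [405. 318.   5.]
jar_green [ 592. -458.   -1.]
jar_blue [575. 302.   7.]
```

View pics/s4.png

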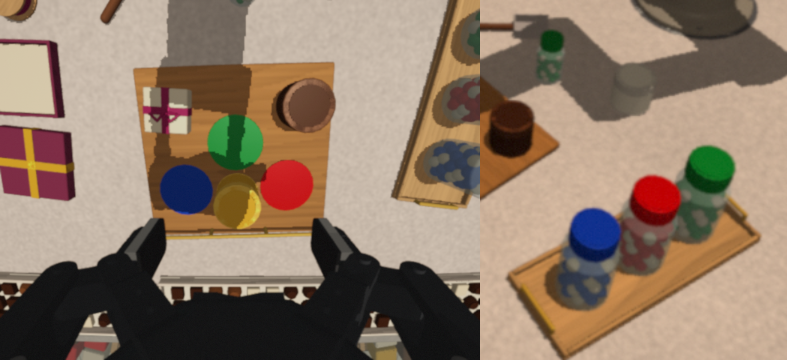

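Red, green and blue stand upright in the tray (right half), the three coasters are bare, and the gold tin at (237,200) is free on all sides.

move_arm(deltas=[{"wx": 0,"wy": 0,"wz": 0,"dx": -0.04,"dy": 0,"dz": 0,"hand": 1},{"wx": 0,"wy": 0,"wz": 0,"dx": -0.056,"dy": 0,"dz": 0.03,"hand": 1},{"wx": 0,"wy": 0,"wz": 0,"dx": -0.056,"dy": 0,"dz": 0.06,"hand": 1},{"wx": 0,"wy": 0,"wz": 0,"dx": -0.056,"dy": 0,"dz": 0.09,"hand": 1},{"wx": 0,"wy": 0,"wz": 0,"dx": -0.056,"dy": 0,"dz": 0.12,"hand": 1},{"wx": 0,"wy": 0,"wz": 0,"dx": -0.056,"dy": 0,"dz": 0.145,"hand": 1},{"wx": 0,"wy": 0,"wz": 0,"dx": -0.056,"dy": 0,"dz": 0.165,"hand": 1},{"wx": 0,"wy": 0,"wz": 0,"dx": -0.056,"dy": 0,"dz": 0.18,"hand": 1},{"wx": 0,"wy": 0,"wz": 0,"dx": -0.056,"dy": 0,"dz": 0.187,"hand": 1},{"wx": 0,"wy": 0,"wz": 0,"dx": -0.056,"dy": 0,"dz": 0.189,"hand": 1},{"wx": 0,"wy": 0,"wz": 0,"dx": -0.056,"dy": 0,"dz": 0.189,"hand": 1}])

```text
time: 22.83
ee_pos: [623.3, -11.0, 32.2]
eef_rot: [0.0, -0.0, 1.0, 0.0]
contact_force: [0.3, -0.7, 0.5]
grip_width: 0.997
```

move_arm(deltas=[{"wx": 0,"wy": 0,"wz": 0,"dx": 0,"dy": 0,"dz": 0,"hand": 0.8},{"wx": 0,"wy": 0,"wz": 0,"dx": 0,"dy": 0,"dz": 0,"hand": 0.7},{"wx": 0,"wy": 0,"wz": 0,"dx": 0,"dy": 0,"dz": 0,"hand": 0.6},{"wx": 0,"wy": 0,"wz": 0,"dx": 0,"dy": 0,"dz": 0,"hand": 0.4},{"wx": 0,"wy": 0,"wz": 0,"dx": 0,"dy": 0,"dz": 0,"hand": 0.2},{"wx": 0,"wy": 0,"wz": 0,"dx": 0,"dy": 0,"dz": 0,"hand": 0.2},{"wx": 0,"wy": 0,"wz": 0,"dx": 0,"dy": 0,"dz": 0,"hand": 0.2}])

```text
time: 23.42
ee_pos: [624.2, -11.2, 33.9]
eef_rot: [0.002, -0.0, 1.0, -0.0]
contact_force: [0.2, 0.3, 6.4]
grip_width: 0.713
```

Run:
```python
from look import *
im=cv2.imread("pics/w4.png"); cv2.imwrite("pics/c4.png",cv2.resize(im[40:280,0:110],None,fx=2.4,fy=2.4,interpolation=cv2.INTER_CUBIC))
# cream inside of carton in three pictures -> centre (floor, z~4..16 walls symmetric)
for p,c,x0,x1,y0,y1 in(("pics/top0.png","top",405,475,236,300),):
    im=cv2.imread(p); g=im[y0:y1,x0:x1].astype(int); m=((g.min(2)>120)&(g[...,2]-g[...,0]>25)).astype(np.uint8)
    cs=max(cv2.findContours(m,0,2)[0],key=cv2.contourArea); b=cv2.boxPoints(cv2.minAreaRect(cs))+[x0,y0]; ci=camera_info(c)
    print(c,b.round(1).tolist(),[pix2z(ci,*q,10)[:2].round().tolist() for q in b],np.mean([pix2z(ci,*q,10) for q in b],0).round(1))
```

```text
top [[416.0, 244.0], [459.0, 244.0], [459.0, 289.0], [416.0, 289.0]] [[507.0, -269.0], [506.0, -354.0], [417.0, -347.0], [418.0, -265.0]] [ 462.  -308.9   10. ]
```

move_arm(deltas=[{"wx": 0,"wy": 0,"wz": 0,"dx": 0,"dy": 0,"dz": -0.003,"hand": 0.2},{"wx": 0,"wy": 0,"wz": 0,"dx": 0,"dy": 0,"dz": -0.008,"hand": 0.2},{"wx": 0,"wy": 0,"wz": 0,"dx": 0,"dy": 0,"dz": -0.018,"hand": 0.2},{"wx": 0,"wy": 0,"wz": 0,"dx": 0,"dy": 0,"dz": -0.035,"hand": 0.2},{"wx": 0,"wy": 0,"wz": 0,"dx": 0,"dy": 0,"dz": -0.055,"hand": 0.2},{"wx": 0,"wy": 0,"wz": 0,"dx": 0,"dy": 0,"dz": -0.075,"hand": 0.2},{"wx": 0,"wy": 0,"wz": 0,"dx": 0,"dy": 0,"dz": -0.09,"hand": 0.2},{"wx": 0,"wy": 0,"wz": 0,"dx": 0,"dy": 0,"dz": -0.1,"hand": 0.2},{"wx": 0,"wy": 0,"wz": 0,"dx": 0,"dy": 0,"dz": -0.1,"hand": 0.2}])

```text
time: 24.17
ee_pos: [624.3, -11.2, 135.0]
eef_rot: [0.002, -0.0, 1.0, -0.0]
contact_force: [-0.2, 0.4, -2.9]
grip_width: 0.71
```

move_arm(deltas=[{"wx": 0,"wy": 0,"wz": 0,"dx": 0.004,"dy": -0.008,"dz": 0,"hand": 0.2},{"wx": 0,"wy": 0,"wz": 0,"dx": 0.013,"dy": -0.024,"dz": 0,"hand": 0.2},{"wx": 0,"wy": 0,"wz": 0,"dx": 0.027,"dy": -0.05,"dz": 0,"hand": 0.2},{"wx": 0,"wy": 0,"wz": 0,"dx": 0.043,"dy": -0.08,"dz": 0,"hand": 0.2},{"wx": 0,"wy": 0,"wz": 0,"dx": 0.06,"dy": -0.112,"dz": 0,"hand": 0.2},{"wx": 0,"wy": 0,"wz": 0,"dx": 0.078,"dy": -0.145,"dz": 0,"hand": 0.2},{"wx": 0,"wy": 0,"wz": 0,"dx": 0.096,"dy": -0.178,"dz": 0,"hand": 0.2},{"wx": 0,"wy": 0,"wz": 0,"dx": 0.114,"dy": -0.211,"dz": 0,"hand": 0.2},{"wx": 0,"wy": 0,"wz": 0,"dx": 0.132,"dy": -0.244,"dz": 0,"hand": 0.2},{"wx": 0,"wy": 0,"wz": 0,"dx": 0.147,"dy": -0.272,"dz": 0,"hand": 0.2},{"wx": 0,"wy": 0,"wz": 0,"dx": 0.157,"dy": -0.29,"dz": 0,"hand": 0.2},{"wx": 0,"wy": 0,"wz": 0,"dx": 0.161,"dy": -0.298,"dz": 0,"hand": 0.2}])

```text
time: 25.17
ee_pos: [459.4, -311.6, 130.7]
eef_rot: [-0.001, 0.002, 1.0, 0.001]
contact_force: [-0.7, -0.0, -3.5]
grip_width: 0.708
```

move_arm(deltas=[{"wx": 0,"wy": 0,"wz": 0,"dx": 0,"dy": 0,"dz": 0,"hand": 0.2},{"wx": 0,"wy": 0,"wz": 0,"dx": 0,"dy": 0,"dz": 0,"hand": 0.2}])

```text
time: 25.33
ee_pos: [461.7, -308.6, 131.2]
eef_rot: [-0.001, 0.0, 1.0, 0.001]
contact_force: [-1.0, 0.3, -2.8]
grip_width: 0.71
```

Run:
```python
from look import *
s=read_state(); print(s["time"],s["ee_pos"],s["contact_force"]); cw=camera_info("wrist"); cv2.imwrite("pics/w5.png",snapshot("wrist")); print(cw["position"])
for c in("wrist",):
    for d in landmark_of("carton",c): print(d["score"],towrld(cw,d["position"]).round(1))
    for d in landmark_of("gold_tin",c): print(d["score"],towrld(cw,d["position"]).round(1))
```

```text
25.3333 [ 461.68421921 -308.6138144   131.22410127] [-1.04234092  0.29385235 -2.78428687]
[ 390.03459588 -309.24547433  274.28311084]
0.77 [ 462.5 -308.8    0.9]
0.61 [551.4 -13.1  12.4]
0.76 [ 461.1 -307.2  112.5]
```

View pics/w5.png

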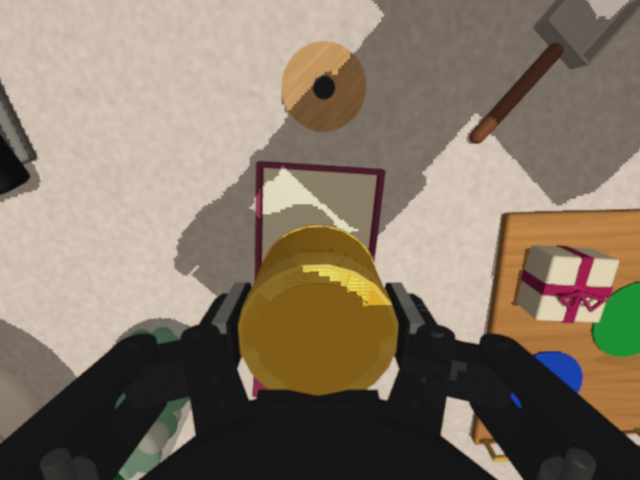

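The tin hangs centred over the carton: far rim at (320,168), side walls at x=258 and 380.

move_arm(deltas=[{"wx": 0,"wy": 0,"wz": 0,"dx": 0,"dy": 0,"dz": 0.005,"hand": 0.2},{"wx": 0,"wy": 0,"wz": 0,"dx": 0,"dy": 0,"dz": 0.02,"hand": 0.2},{"wx": 0,"wy": 0,"wz": 0,"dx": 0,"dy": 0,"dz": 0.04,"hand": 0.2},{"wx": 0,"wy": 0,"wz": 0,"dx": 0,"dy": 0,"dz": 0.06,"hand": 0.2},{"wx": 0,"wy": 0,"wz": 0,"dx": 0,"dy": 0,"dz": 0.075,"hand": 0.2},{"wx": 0,"wy": 0,"wz": 0,"dx": 0,"dy": 0,"dz": 0.088,"hand": 0.2},{"wx": 0,"wy": 0,"wz": 0,"dx": 0,"dy": 0,"dz": 0.096,"hand": 0.2},{"wx": 0,"wy": 0,"wz": 0,"dx": 0,"dy": 0,"dz": 0.101,"hand": 0.2},{"wx": 0,"wy": 0,"wz": 0,"dx": 0,"dy": 0,"dz": 0.104,"hand": 0.2},{"wx": 0,"wy": 0,"wz": 0,"dx": 0,"dy": 0,"dz": 0.106,"hand": 0.2},{"wx": 0,"wy": 0,"wz": 0,"dx": 0,"dy": 0,"dz": 0.106,"hand": 0.2}])

```text
time: 26.4
ee_pos: [462.4, -309.1, 26.3]
eef_rot: [0.0, -0.0, 1.0, -0.0]
contact_force: [-0.1, 0.6, -3.5]
grip_width: 0.713
```

move_arm(deltas=[{"wx": 0,"wy": 0,"wz": 0,"dx": 0,"dy": 0,"dz": 0.001,"hand": 0.2},{"wx": 0,"wy": 0,"wz": 0,"dx": 0,"dy": 0,"dz": 0.002,"hand": 0.2},{"wx": 0,"wy": 0,"wz": 0,"dx": 0,"dy": 0,"dz": 0.002,"hand": 0.2}])

```text
time: 26.65
ee_pos: [462.6, -309.4, 25.9]
eef_rot: [0.001, -0.0, 1.0, -0.001]
contact_force: [-2.3, 2.3, 7.6]
grip_width: 0.712
```

move_arm(deltas=[{"wx": 0,"wy": 0,"wz": 0,"dx": 0,"dy": 0,"dz": -0.001,"hand": 0.2},{"wx": 0,"wy": 0,"wz": 0,"dx": 0,"dy": 0,"dz": -0.001,"hand": 0.8},{"wx": 0,"wy": 0,"wz": 0,"dx": 0,"dy": 0,"dz": -0.001,"hand": 0.9},{"wx": 0,"wy": 0,"wz": 0,"dx": 0,"dy": 0,"dz": -0.001,"hand": 1},{"wx": 0,"wy": 0,"wz": 0,"dx": 0,"dy": 0,"dz": -0.001,"hand": 1},{"wx": 0,"wy": 0,"wz": 0,"dx": 0,"dy": 0,"dz": -0.01,"hand": 1},{"wx": 0,"wy": 0,"wz": 0,"dx": 0,"dy": 0,"dz": -0.04,"hand": 1},{"wx": 0,"wy": 0,"wz": 0,"dx": 0,"dy": 0,"dz": -0.08,"hand": 1},{"wx": 0,"wy": 0,"wz": 0,"dx": 0,"dy": 0,"dz": -0.12,"hand": 1},{"wx": 0,"wy": 0,"wz": 0,"dx": 0,"dy": 0,"dz": -0.16,"hand": 1},{"wx": 0,"wy": 0,"wz": 0,"dx": 0,"dy": 0,"dz": -0.195,"hand": 1},{"wx": 0,"wy": 0,"wz": 0,"dx": 0,"dy": 0,"dz": -0.195,"hand": 1}])

```text
time: 27.65
ee_pos: [464.8, -311.3, 227.8]
eef_rot: [0.005, -0.0, 1.0, -0.005]
contact_force: [-0.1, 0.6, 0.6]
grip_width: 1.0
```

Run:
```python
from look import *
s=read_state(); print(s["time"],s["ee_pos"],s["contact_force"])
w=snapshot("wrist"); cw=camera_info("wrist"); cv2.imwrite("pics/w6.png",w)
print([ (d["score"],towrld(cw,d["position"]).round(1)) for t in("gold_tin","carton") for d in landmark_of(t,"wrist")])
top("pics/top6.png",green=(403,321),red=(490,311),blue=(577,301)); ct=camera_info("top")
for n,x,y in(("green",550,-14),("red",616,62),("blue",622,-88)):
    try: coaster("pics/top6.png",ct,n,x,y)
    except Exception as e: print(n,e)
for t in("jar_red","jar_green","jar_blue"):
    for d in landmark_of(t,"top"): print(t,towrld(ct,d["position"]).round())
cv2.imwrite("pics/v6.png",np.hstack([cv2.resize(w,(400,300)),cv2.resize(cv2.imread("pics/top6.png"),(400,300))]))
```

```text
27.65 [ 464.75426275 -311.25423523  227.76589406] [-0.13873042  0.60125356  0.63874347]
[(0.9, array([ 459.8, -311.7,    2.6]))]
green max() iterable argument is empty
top red [489.1  311.11] 0.6
top blue [570.48 295.89] 0.84
coaster green [549.69 -14.07] 0.92
coaster red [613.51  62.83] 0.95
coaster blue [621.02 -87.22] 0.91
jar_red [486. 309.   4.]
jar_green [357.  -5.  -3.]
jar_blue [569. 303.   1.]
```

View pics/v6.png

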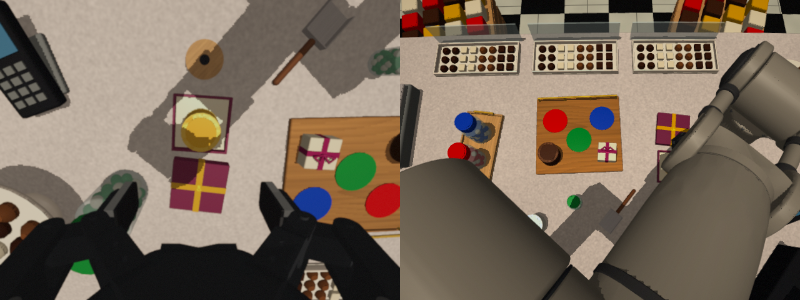

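The tin stands in the carton, centred at about (202,130) in the left half. In the top view the three coasters are clear. Next is the blue jar.

move_arm(deltas=[{"wx": 0,"wy": 0,"wz": 0,"dx": -0.085,"dy": 0.45,"dz": 0,"hand": 1},{"wx": 0,"wy": 0,"wz": 0,"dx": -0.085,"dy": 0.45,"dz": 0,"hand": 1},{"wx": 0,"wy": 0,"wz": 0,"dx": -0.085,"dy": 0.45,"dz": 0,"hand": 1},{"wx": 0,"wy": 0,"wz": 0,"dx": -0.085,"dy": 0.45,"dz": 0,"hand": 1},{"wx": 0,"wy": 0,"wz": 0,"dx": -0.085,"dy": 0.45,"dz": 0,"hand": 1},{"wx": 0,"wy": 0,"wz": 0,"dx": -0.085,"dy": 0.45,"dz": 0,"hand": 1},{"wx": 0,"wy": 0,"wz": 0,"dx": -0.085,"dy": 0.45,"dz": 0,"hand": 1},{"wx": 0,"wy": 0,"wz": 0,"dx": -0.085,"dy": 0.45,"dz": 0,"hand": 1},{"wx": 0,"wy": 0,"wz": 0,"dx": -0.085,"dy": 0.45,"dz": 0,"hand": 1},{"wx": 0,"wy": 0,"wz": 0,"dx": -0.085,"dy": 0.45,"dz": 0,"hand": 1},{"wx": 0,"wy": 0,"wz": 0,"dx": -0.085,"dy": 0.45,"dz": 0,"hand": 1},{"wx": 0,"wy": 0,"wz": 0,"dx": -0.085,"dy": 0.45,"dz": 0,"hand": 1}])

```text
time: 29.0
ee_pos: [546.9, 147.6, 217.8]
eef_rot: [-0.001, -0.003, 1.0, 0.001]
contact_force: [-0.0, -0.2, -0.5]
grip_width: 0.998
```

move_arm(deltas=[{"wx": 0,"wy": 0,"wz": 0,"dx": -0.03,"dy": 0.16,"dz": 0,"hand": 1},{"wx": 0,"wy": 0,"wz": 0,"dx": -0.03,"dy": 0.16,"dz": 0,"hand": 1},{"wx": 0,"wy": 0,"wz": 0,"dx": -0.03,"dy": 0.16,"dz": 0,"hand": 1},{"wx": 0,"wy": 0,"wz": 0,"dx": -0.03,"dy": 0.16,"dz": 0,"hand": 1},{"wx": 0,"wy": 0,"wz": 0,"dx": -0.03,"dy": 0.16,"dz": 0,"hand": 1},{"wx": 0,"wy": 0,"wz": 0,"dx": -0.03,"dy": 0.16,"dz": 0,"hand": 1}])

```text
time: 29.5
ee_pos: [576.3, 302.7, 217.0]
eef_rot: [-0.001, -0.002, 1.0, -0.001]
contact_force: [-0.8, -0.3, 0.5]
grip_width: 1.0
```

Run:
```python
from look import *
s=read_state(); print(s["time"],s["ee_pos"])
w=snapshot("wrist"); cw=camera_info("wrist"); cv2.imwrite("pics/w7.png",w)
for n,T in(("green",(403,321)),("blue",(577,301))):
    lids.T={n:T}
    h=cv2.cvtColor(w,cv2.COLOR_BGR2HSV); g=np.zeros(h.shape[:2],np.uint8); cv2.fillPoly(g,[cylhull(cw,*T,33,105,136).astype(np.int32)],1)
    m=cv2.morphologyEx(cv2.inRange(h,*COL[n])*g,cv2.MORPH_OPEN,np.ones((3,3))); 
    if m.any(): print(n,fitcyl(cw,m,*T,27,106,134))
print([(t,d["score"],towrld(cw,d["position"]).round(1)) for t in("jar_red","jar_blue","jar_green","side_tray") for d in landmark_of(t,"wrist")])
```

```text
29.5 [576.28953073 302.68540902 216.99229759]
green (array([427.72920155, 316.01658136]), 0.1106606267755663)
blue (array([575.08696421, 298.18996203]), 0.9115501874573249)
[('jar_red', 0.82, array([486.7, 303.8,   5.8])), ('jar_blue', 0.66, array([577.1, 297.6,   6.2])), ('jar_green', 0.7, array([401. , 322.1,   3.6]))]
```

View pics/w7.png

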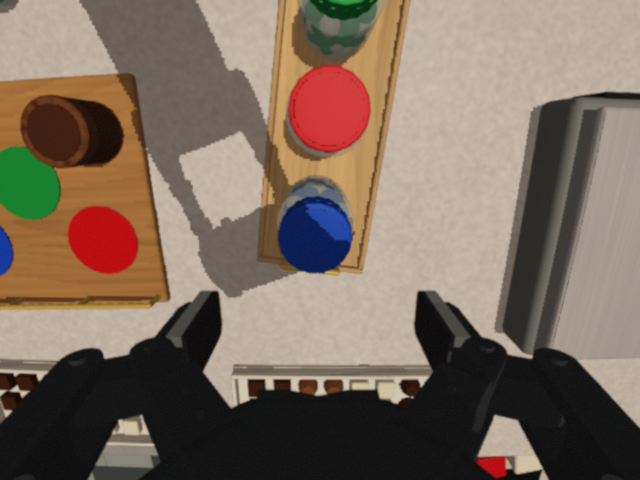

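All three jars stand on the tray, with the blue lid at (315,235) under the gripper. I'll grip it now.

move_arm(deltas=[{"wx": 0,"wy": 0,"wz": 0,"dx": 0,"dy": -0.001,"dz": 0.03,"hand": 1},{"wx": 0,"wy": 0,"wz": 0,"dx": 0,"dy": -0.001,"dz": 0.06,"hand": 1},{"wx": 0,"wy": 0,"wz": 0,"dx": 0,"dy": -0.001,"dz": 0.085,"hand": 1},{"wx": 0,"wy": 0,"wz": 0,"dx": 0,"dy": -0.001,"dz": 0.105,"hand": 1},{"wx": 0,"wy": 0,"wz": 0,"dx": 0,"dy": -0.001,"dz": 0.117,"hand": 1},{"wx": 0,"wy": 0,"wz": 0,"dx": 0,"dy": -0.001,"dz": 0.117,"hand": 1},{"wx": 0,"wy": 0,"wz": 0,"dx": 0,"dy": -0.001,"dz": 0.117,"hand": 0.7},{"wx": 0,"wy": 0,"wz": 0,"dx": 0,"dy": -0.001,"dz": 0.117,"hand": 0.6},{"wx": 0,"wy": 0,"wz": 0,"dx": 0,"dy": -0.001,"dz": 0.117,"hand": 0.5},{"wx": 0,"wy": 0,"wz": 0,"dx": 0,"dy": -0.001,"dz": 0.117,"hand": 0.2},{"wx": 0,"wy": 0,"wz": 0,"dx": 0,"dy": -0.001,"dz": 0.117,"hand": 0.2},{"wx": 0,"wy": 0,"wz": 0,"dx": 0,"dy": -0.001,"dz": 0.117,"hand": 0.2}])

```text
time: 30.75
ee_pos: [578.4, 300.4, 104.5]
eef_rot: [0.002, -0.0, 1.0, 0.001]
contact_force: [0.7, 0.3, 6.6]
grip_width: 0.613
```

move_arm(deltas=[{"wx": 0,"wy": 0,"wz": 0,"dx": 0,"dy": 0,"dz": -0.003,"hand": 0.2},{"wx": 0,"wy": 0,"wz": 0,"dx": 0,"dy": 0,"dz": -0.008,"hand": 0.2},{"wx": 0,"wy": 0,"wz": 0,"dx": 0,"dy": 0,"dz": -0.018,"hand": 0.2},{"wx": 0,"wy": 0,"wz": 0,"dx": 0,"dy": 0,"dz": -0.035,"hand": 0.2},{"wx": 0,"wy": 0,"wz": 0,"dx": 0,"dy": 0,"dz": -0.055,"hand": 0.2},{"wx": 0,"wy": 0,"wz": 0,"dx": 0,"dy": 0,"dz": -0.075,"hand": 0.2},{"wx": 0,"wy": 0,"wz": 0,"dx": 0,"dy": 0,"dz": -0.095,"hand": 0.2},{"wx": 0,"wy": 0,"wz": 0,"dx": 0,"dy": 0,"dz": -0.106,"hand": 0.2},{"wx": 0,"wy": 0,"wz": 0,"dx": 0,"dy": 0,"dz": -0.11,"hand": 0.2},{"wx": 0,"wy": 0,"wz": 0,"dx": 0,"dy": 0,"dz": -0.11,"hand": 0.2}])

```text
time: 31.58
ee_pos: [577.2, 300.0, 213.1]
eef_rot: [0.001, -0.0, 1.0, 0.0]
contact_force: [0.7, -0.3, -3.5]
grip_width: 0.615
```

move_arm(deltas=[{"wx": 0,"wy": 0,"wz": 0,"dx": -0.001,"dy": -0.008,"dz": 0,"hand": 0.2},{"wx": 0,"wy": 0,"wz": 0,"dx": -0.003,"dy": -0.025,"dz": 0,"hand": 0.2},{"wx": 0,"wy": 0,"wz": 0,"dx": -0.006,"dy": -0.05,"dz": 0,"hand": 0.2},{"wx": 0,"wy": 0,"wz": 0,"dx": -0.01,"dy": -0.085,"dz": 0,"hand": 0.2},{"wx": 0,"wy": 0,"wz": 0,"dx": -0.015,"dy": -0.122,"dz": 0,"hand": 0.2},{"wx": 0,"wy": 0,"wz": 0,"dx": -0.019,"dy": -0.16,"dz": 0,"hand": 0.2},{"wx": 0,"wy": 0,"wz": 0,"dx": -0.024,"dy": -0.198,"dz": 0,"hand": 0.2},{"wx": 0,"wy": 0,"wz": 0,"dx": -0.029,"dy": -0.236,"dz": 0,"hand": 0.2},{"wx": 0,"wy": 0,"wz": 0,"dx": -0.033,"dy": -0.274,"dz": 0,"hand": 0.2},{"wx": 0,"wy": 0,"wz": 0,"dx": -0.038,"dy": -0.312,"dz": 0,"hand": 0.2},{"wx": 0,"wy": 0,"wz": 0,"dx": -0.042,"dy": -0.346,"dz": 0,"hand": 0.2},{"wx": 0,"wy": 0,"wz": 0,"dx": -0.045,"dy": -0.37,"dz": 0,"hand": 0.2}])

```text
time: 32.58
ee_pos: [621.1, -74.0, 210.3]
eef_rot: [-0.002, 0.001, 1.0, -0.0]
contact_force: [0.4, 0.3, -4.0]
grip_width: 0.616
```

move_arm(deltas=[{"wx": 0,"wy": 0,"wz": 0,"dx": -0.001,"dy": -0.012,"dz": 0.004,"hand": 0.2},{"wx": 0,"wy": 0,"wz": 0,"dx": -0.001,"dy": -0.018,"dz": 0.015,"hand": 0.2},{"wx": 0,"wy": 0,"wz": 0,"dx": -0.001,"dy": -0.018,"dz": 0.035,"hand": 0.2},{"wx": 0,"wy": 0,"wz": 0,"dx": -0.001,"dy": -0.018,"dz": 0.055,"hand": 0.2},{"wx": 0,"wy": 0,"wz": 0,"dx": -0.001,"dy": -0.018,"dz": 0.072,"hand": 0.2},{"wx": 0,"wy": 0,"wz": 0,"dx": -0.001,"dy": -0.018,"dz": 0.084,"hand": 0.2},{"wx": 0,"wy": 0,"wz": 0,"dx": -0.001,"dy": -0.018,"dz": 0.091,"hand": 0.2},{"wx": 0,"wy": 0,"wz": 0,"dx": -0.001,"dy": -0.018,"dz": 0.095,"hand": 0.2},{"wx": 0,"wy": 0,"wz": 0,"dx": -0.001,"dy": -0.018,"dz": 0.097,"hand": 0.2},{"wx": 0,"wy": 0,"wz": 0,"dx": -0.001,"dy": -0.018,"dz": 0.099,"hand": 0.2},{"wx": 0,"wy": 0,"wz": 0,"dx": -0.001,"dy": -0.018,"dz": 0.099,"hand": 0.2}])

```text
time: 33.5
ee_pos: [623.6, -87.9, 113.9]
eef_rot: [0.001, -0.0, 1.0, -0.0]
contact_force: [-0.6, 0.3, -3.8]
grip_width: 0.617
```

move_arm(deltas=[{"wx": 0,"wy": 0,"wz": 0,"dx": 0,"dy": 0,"dz": 0.001,"hand": 0.2},{"wx": 0,"wy": 0,"wz": 0,"dx": 0,"dy": 0,"dz": 0.002,"hand": 0.2},{"wx": 0,"wy": 0,"wz": 0,"dx": 0,"dy": 0,"dz": 0.002,"hand": 0.2}])

```text
time: 33.75
ee_pos: [623.9, -88.1, 113.6]
eef_rot: [0.002, -0.0, 1.0, -0.0]
contact_force: [-2.6, 2.2, 7.1]
grip_width: 0.615
```

move_arm(deltas=[{"wx": 0,"wy": 0,"wz": 0,"dx": 0,"dy": 0,"dz": -0.001,"hand": 0.2},{"wx": 0,"wy": 0,"wz": 0,"dx": 0,"dy": 0,"dz": -0.001,"hand": 0.7},{"wx": 0,"wy": 0,"wz": 0,"dx": 0,"dy": 0,"dz": -0.001,"hand": 0.85},{"wx": 0,"wy": 0,"wz": 0,"dx": 0,"dy": 0,"dz": -0.001,"hand": 1},{"wx": 0,"wy": 0,"wz": 0,"dx": 0,"dy": 0,"dz": -0.001,"hand": 1},{"wx": 0,"wy": 0,"wz": 0,"dx": 0,"dy": 0,"dz": -0.01,"hand": 1},{"wx": 0,"wy": 0,"wz": 0,"dx": 0,"dy": 0,"dz": -0.04,"hand": 1},{"wx": 0,"wy": 0,"wz": 0,"dx": 0,"dy": 0,"dz": -0.08,"hand": 1},{"wx": 0,"wy": 0,"wz": 0,"dx": 0,"dy": 0,"dz": -0.11,"hand": 1},{"wx": 0,"wy": 0,"wz": 0,"dx": 0,"dy": 0,"dz": -0.11,"hand": 1}])

```text
time: 34.58
ee_pos: [626.1, -88.8, 229.5]
eef_rot: [0.007, -0.0, 1.0, -0.002]
contact_force: [-0.0, 0.8, 0.4]
grip_width: 0.997
```

move_arm(deltas=[{"wx": 0,"wy": 0,"wz": 0,"dx": 0.133,"dy": 0.398,"dz": 0,"hand": 1},{"wx": 0,"wy": 0,"wz": 0,"dx": 0.133,"dy": 0.398,"dz": 0,"hand": 1},{"wx": 0,"wy": 0,"wz": 0,"dx": 0.133,"dy": 0.398,"dz": 0,"hand": 1},{"wx": 0,"wy": 0,"wz": 0,"dx": 0.133,"dy": 0.398,"dz": 0,"hand": 1},{"wx": 0,"wy": 0,"wz": 0,"dx": 0.133,"dy": 0.398,"dz": 0,"hand": 1},{"wx": 0,"wy": 0,"wz": 0,"dx": 0.133,"dy": 0.398,"dz": 0,"hand": 1},{"wx": 0,"wy": 0,"wz": 0,"dx": 0.133,"dy": 0.398,"dz": 0,"hand": 1},{"wx": 0,"wy": 0,"wz": 0,"dx": 0.133,"dy": 0.398,"dz": 0,"hand": 1},{"wx": 0,"wy": 0,"wz": 0,"dx": 0.133,"dy": 0.398,"dz": 0,"hand": 1},{"wx": 0,"wy": 0,"wz": 0,"dx": 0.133,"dy": 0.398,"dz": 0,"hand": 1},{"wx": 0,"wy": 0,"wz": 0,"dx": 0.133,"dy": 0.398,"dz": 0,"hand": 1},{"wx": 0,"wy": 0,"wz": 0,"dx": 0.133,"dy": 0.398,"dz": 0,"hand": 1}])

```text
time: 35.58
ee_pos: [488.9, 312.1, 221.4]
eef_rot: [0.0, -0.002, 1.0, 0.0]
contact_force: [0.2, -0.2, 0.3]
grip_width: 1.0
```

move_arm(deltas=[{"wx": 0,"wy": 0,"wz": 0,"dx": 0,"dy": 0,"dz": 0,"hand": 1},{"wx": 0,"wy": 0,"wz": 0,"dx": 0,"dy": 0,"dz": 0,"hand": 1}])

```text
time: 35.75
ee_pos: [490.6, 308.6, 221.3]
eef_rot: [0.0, 0.001, 1.0, -0.0]
contact_force: [0.8, -0.1, 0.7]
grip_width: 1.003
```

Run:
```python
from look import *
s=read_state(); print(s["time"],s["ee_pos"])
top("pics/top8.png",blue=(622,-88))
snapshot("scene")
for c in("top","scene","wrist"):
    if c=="wrist": snapshot(c)
    ci=camera_info(c)
    print([(c,t,d["score"],towrld(ci,d["position"]).round(1)) for t in("jar_blue","jar_red") for d in landmark_of(t,c)])
```

```text
35.75 [490.63964476 308.61464352 221.27145643]
top blue [620.74 -86.64] 0.84
[('top', 'jar_blue', 0.85, array([618.6, -87.1,  16.5])), ('top', 'jar_red', 0.71, array([487.8, 307.1,   5.6]))]
[('scene', 'jar_blue', 0.63, array([490.2, 310.5,   6.9])), ('scene', 'jar_blue', 0.62, array([617.5, -89.4,  14.9])), ('scene', 'jar_blue', 0.6, array([ 460.4, -311.9,    3.1])), ('scene', 'jar_red', 0.76, array([489.4, 311.2,   5.6]))]
[('wrist', 'jar_red', 0.75, array([489.2, 302.9,   4.7]))]
```

move_arm(deltas=[{"wx": 0,"wy": 0,"wz": 0,"dx": 0,"dy": 0,"dz": 0.03,"hand": 1},{"wx": 0,"wy": 0,"wz": 0,"dx": 0,"dy": 0,"dz": 0.06,"hand": 1},{"wx": 0,"wy": 0,"wz": 0,"dx": 0,"dy": 0,"dz": 0.085,"hand": 1},{"wx": 0,"wy": 0,"wz": 0,"dx": 0,"dy": 0,"dz": 0.105,"hand": 1},{"wx": 0,"wy": 0,"wz": 0,"dx": 0,"dy": 0,"dz": 0.119,"hand": 1},{"wx": 0,"wy": 0,"wz": 0,"dx": 0,"dy": 0,"dz": 0.119,"hand": 1},{"wx": 0,"wy": 0,"wz": 0,"dx": 0,"dy": 0,"dz": 0.119,"hand": 0.7},{"wx": 0,"wy": 0,"wz": 0,"dx": 0,"dy": 0,"dz": 0.119,"hand": 0.6},{"wx": 0,"wy": 0,"wz": 0,"dx": 0,"dy": 0,"dz": 0.119,"hand": 0.5},{"wx": 0,"wy": 0,"wz": 0,"dx": 0,"dy": 0,"dz": 0.119,"hand": 0.2},{"wx": 0,"wy": 0,"wz": 0,"dx": 0,"dy": 0,"dz": 0.119,"hand": 0.2},{"wx": 0,"wy": 0,"wz": 0,"dx": 0,"dy": 0,"dz": 0.119,"hand": 0.2}])

```text
time: 37.2
ee_pos: [491.1, 310.2, 104.0]
eef_rot: [0.002, -0.0, 1.0, 0.001]
contact_force: [0.2, -1.2, 7.2]
grip_width: 0.613
```

move_arm(deltas=[{"wx": 0,"wy": 0,"wz": 0,"dx": 0,"dy": 0,"dz": -0.003,"hand": 0.2},{"wx": 0,"wy": 0,"wz": 0,"dx": 0,"dy": 0,"dz": -0.008,"hand": 0.2},{"wx": 0,"wy": 0,"wz": 0,"dx": 0,"dy": 0,"dz": -0.018,"hand": 0.2},{"wx": 0,"wy": 0,"wz": 0,"dx": 0,"dy": 0,"dz": -0.035,"hand": 0.2},{"wx": 0,"wy": 0,"wz": 0,"dx": 0,"dy": 0,"dz": -0.055,"hand": 0.2},{"wx": 0,"wy": 0,"wz": 0,"dx": 0,"dy": 0,"dz": -0.075,"hand": 0.2},{"wx": 0,"wy": 0,"wz": 0,"dx": 0,"dy": 0,"dz": -0.095,"hand": 0.2},{"wx": 0,"wy": 0,"wz": 0,"dx": 0,"dy": 0,"dz": -0.106,"hand": 0.2},{"wx": 0,"wy": 0,"wz": 0,"dx": 0,"dy": 0,"dz": -0.11,"hand": 0.2},{"wx": 0,"wy": 0,"wz": 0,"dx": 0,"dy": 0,"dz": -0.11,"hand": 0.2}])

```text
time: 38.03
ee_pos: [490.3, 310.1, 213.5]
eef_rot: [0.001, -0.0, 1.0, 0.0]
contact_force: [1.0, -0.3, -2.7]
grip_width: 0.616
```

move_arm(deltas=[{"wx": 0,"wy": 0,"wz": 0,"dx": -0.004,"dy": -0.008,"dz": 0,"hand": 0.2},{"wx": 0,"wy": 0,"wz": 0,"dx": -0.012,"dy": -0.024,"dz": 0,"hand": 0.2},{"wx": 0,"wy": 0,"wz": 0,"dx": -0.025,"dy": -0.049,"dz": 0,"hand": 0.2},{"wx": 0,"wy": 0,"wz": 0,"dx": -0.04,"dy": -0.078,"dz": 0,"hand": 0.2},{"wx": 0,"wy": 0,"wz": 0,"dx": -0.056,"dy": -0.109,"dz": 0,"hand": 0.2},{"wx": 0,"wy": 0,"wz": 0,"dx": -0.072,"dy": -0.14,"dz": 0,"hand": 0.2},{"wx": 0,"wy": 0,"wz": 0,"dx": -0.088,"dy": -0.171,"dz": 0,"hand": 0.2},{"wx": 0,"wy": 0,"wz": 0,"dx": -0.103,"dy": -0.2,"dz": 0,"hand": 0.2},{"wx": 0,"wy": 0,"wz": 0,"dx": -0.115,"dy": -0.224,"dz": 0,"hand": 0.2},{"wx": 0,"wy": 0,"wz": 0,"dx": -0.122,"dy": -0.24,"dz": 0,"hand": 0.2},{"wx": 0,"wy": 0,"wz": 0,"dx": -0.1255,"dy": -0.2475,"dz": 0,"hand": 0.2},{"wx": 0,"wy": 0,"wz": 0,"dx": -0.1255,"dy": -0.2475,"dz": 0,"hand": 0.2}])

```text
time: 39.03
ee_pos: [615.6, 60.2, 210.6]
eef_rot: [-0.001, 0.001, 1.0, -0.0]
contact_force: [0.4, 0.2, -2.7]
grip_width: 0.615
```

move_arm(deltas=[{"wx": 0,"wy": 0,"wz": 0,"dx": 0,"dy": 0,"dz": 0.004,"hand": 0.2},{"wx": 0,"wy": 0,"wz": 0,"dx": 0,"dy": 0,"dz": 0.015,"hand": 0.2},{"wx": 0,"wy": 0,"wz": 0,"dx": 0,"dy": 0,"dz": 0.035,"hand": 0.2},{"wx": 0,"wy": 0,"wz": 0,"dx": 0,"dy": 0,"dz": 0.055,"hand": 0.2},{"wx": 0,"wy": 0,"wz": 0,"dx": 0,"dy": 0,"dz": 0.072,"hand": 0.2},{"wx": 0,"wy": 0,"wz": 0,"dx": 0,"dy": 0,"dz": 0.084,"hand": 0.2},{"wx": 0,"wy": 0,"wz": 0,"dx": 0,"dy": 0,"dz": 0.091,"hand": 0.2},{"wx": 0,"wy": 0,"wz": 0,"dx": 0,"dy": 0,"dz": 0.095,"hand": 0.2},{"wx": 0,"wy": 0,"wz": 0,"dx": 0,"dy": 0,"dz": 0.097,"hand": 0.2},{"wx": 0,"wy": 0,"wz": 0,"dx": 0,"dy": 0,"dz": 0.099,"hand": 0.2},{"wx": 0,"wy": 0,"wz": 0,"dx": 0,"dy": 0,"dz": 0.099,"hand": 0.2}])

```text
time: 39.95
ee_pos: [615.8, 62.7, 113.5]
eef_rot: [0.0, -0.0, 1.0, 0.0]
contact_force: [-0.2, -0.5, -3.4]
grip_width: 0.613
```

move_arm(deltas=[{"wx": 0,"wy": 0,"wz": 0,"dx": 0,"dy": 0,"dz": 0.001,"hand": 0.2},{"wx": 0,"wy": 0,"wz": 0,"dx": 0,"dy": 0,"dz": 0.002,"hand": 0.2},{"wx": 0,"wy": 0,"wz": 0,"dx": 0,"dy": 0,"dz": 0.002,"hand": 0.2}])

```text
time: 40.2
ee_pos: [616.4, 62.4, 113.0]
eef_rot: [0.001, -0.0, 1.0, 0.0]
contact_force: [-1.6, -0.4, 5.3]
grip_width: 0.614
```

move_arm(deltas=[{"wx": 0,"wy": 0,"wz": 0,"dx": 0,"dy": 0,"dz": -0.001,"hand": 0.2},{"wx": 0,"wy": 0,"wz": 0,"dx": 0,"dy": 0,"dz": -0.001,"hand": 0.7},{"wx": 0,"wy": 0,"wz": 0,"dx": 0,"dy": 0,"dz": -0.001,"hand": 0.85},{"wx": 0,"wy": 0,"wz": 0,"dx": 0,"dy": 0,"dz": -0.001,"hand": 1},{"wx": 0,"wy": 0,"wz": 0,"dx": 0,"dy": 0,"dz": -0.001,"hand": 1},{"wx": 0,"wy": 0,"wz": 0,"dx": 0,"dy": 0,"dz": -0.01,"hand": 1},{"wx": 0,"wy": 0,"wz": 0,"dx": 0,"dy": 0,"dz": -0.04,"hand": 1},{"wx": 0,"wy": 0,"wz": 0,"dx": 0,"dy": 0,"dz": -0.08,"hand": 1},{"wx": 0,"wy": 0,"wz": 0,"dx": 0,"dy": 0,"dz": -0.11,"hand": 1},{"wx": 0,"wy": 0,"wz": 0,"dx": 0,"dy": 0,"dz": -0.11,"hand": 1}])

```text
time: 41.03
ee_pos: [618.7, 62.4, 229.4]
eef_rot: [0.007, -0.0, 1.0, -0.0]
contact_force: [0.8, 0.1, 0.1]
grip_width: 1.0
```

move_arm(deltas=[{"wx": 0,"wy": 0,"wz": 0,"dx": 0.2125,"dy": 0.258,"dz": 0,"hand": 1},{"wx": 0,"wy": 0,"wz": 0,"dx": 0.2125,"dy": 0.258,"dz": 0,"hand": 1},{"wx": 0,"wy": 0,"wz": 0,"dx": 0.2125,"dy": 0.258,"dz": 0,"hand": 1},{"wx": 0,"wy": 0,"wz": 0,"dx": 0.2125,"dy": 0.258,"dz": 0,"hand": 1},{"wx": 0,"wy": 0,"wz": 0,"dx": 0.2125,"dy": 0.258,"dz": 0,"hand": 1},{"wx": 0,"wy": 0,"wz": 0,"dx": 0.2125,"dy": 0.258,"dz": 0,"hand": 1},{"wx": 0,"wy": 0,"wz": 0,"dx": 0.2125,"dy": 0.258,"dz": 0,"hand": 1},{"wx": 0,"wy": 0,"wz": 0,"dx": 0.2125,"dy": 0.258,"dz": 0,"hand": 1},{"wx": 0,"wy": 0,"wz": 0,"dx": 0.2125,"dy": 0.258,"dz": 0,"hand": 1},{"wx": 0,"wy": 0,"wz": 0,"dx": 0.2125,"dy": 0.258,"dz": 0,"hand": 1},{"wx": 0,"wy": 0,"wz": 0,"dx": 0.2125,"dy": 0.258,"dz": 0,"hand": 1},{"wx": 0,"wy": 0,"wz": 0,"dx": 0.2125,"dy": 0.258,"dz": 0,"hand": 1}])

```text
time: 42.03
ee_pos: [404.0, 319.5, 221.3]
eef_rot: [0.0, 0.001, 1.0, -0.0]
contact_force: [0.8, -0.1, 0.4]
grip_width: 0.998
```

Run:
```python
from look import *
s=read_state(); print(s["time"],s["ee_pos"])
top("pics/top9.png",red=(616,62))
snapshot("scene")
for c in("top","scene","wrist"):
    if c=="wrist": snapshot(c)
    ci=camera_info(c)
    print([(c,t,d["score"],towrld(ci,d["position"]).round(1)) for t in("jar_red","jar_green") for d in landmark_of(t,c)])
```

```text
42.0333 [403.96492788 319.49512221 221.2819663 ]
top red [615.4   64.23] 0.75
[('top', 'jar_red', 0.67, array([613.1,  59.7,  16.8])), ('top', 'jar_green', 0.91, array([401.9, 320.2,   7.9])), ('top', 'jar_green', 0.8, array([ 593.8, -458.4,   -5.7])), ('top', 'jar_green', 0.71, array([ 459.7, -307.9,   -2.6])), ('top', 'jar_green', 0.37, array([ 468.3, -308. ,    1.3]))]
[('scene', 'jar_red', 0.89, array([611.4,  63.3,  15.4])), ('scene', 'jar_red', 0.7, array([402.1, 318. ,   6.7])), ('scene', 'jar_green', 0.9, array([403.6, 317.7,   6.2])), ('scene', 'jar_green', 0.62, array([ 592.2, -457.1,    1.1])), ('scene', 'jar_green', 0.56, array([353.5,  -7.5,  -1.7])), ('scene', 'jar_green', 0.16, array([ 462.8, -310.2,    1.9]))]
[('wrist', 'jar_red', 0.61, array([612.5,  59. ,  18.1])), ('wrist', 'jar_green', 0.94, array([353.3,  -6.7,   2. ])), ('wrist', 'jar_green', 0.93, array([401.8, 318.1,   7.2]))]
```

Red is within about 2 mm of its coaster. Green is next.

move_arm(deltas=[{"wx": 0,"wy": 0,"wz": 0,"dx": 0,"dy": 0,"dz": 0.03,"hand": 1},{"wx": 0,"wy": 0,"wz": 0,"dx": 0,"dy": 0,"dz": 0.06,"hand": 1},{"wx": 0,"wy": 0,"wz": 0,"dx": 0,"dy": 0,"dz": 0.085,"hand": 1},{"wx": 0,"wy": 0,"wz": 0,"dx": 0,"dy": 0,"dz": 0.105,"hand": 1},{"wx": 0,"wy": 0,"wz": 0,"dx": 0,"dy": 0,"dz": 0.12,"hand": 1},{"wx": 0,"wy": 0,"wz": 0,"dx": 0,"dy": 0,"dz": 0.12,"hand": 1},{"wx": 0,"wy": 0,"wz": 0,"dx": 0,"dy": 0,"dz": 0.12,"hand": 0.7},{"wx": 0,"wy": 0,"wz": 0,"dx": 0,"dy": 0,"dz": 0.12,"hand": 0.6},{"wx": 0,"wy": 0,"wz": 0,"dx": 0,"dy": 0,"dz": 0.12,"hand": 0.5},{"wx": 0,"wy": 0,"wz": 0,"dx": 0,"dy": 0,"dz": 0.12,"hand": 0.2},{"wx": 0,"wy": 0,"wz": 0,"dx": 0,"dy": 0,"dz": 0.12,"hand": 0.2},{"wx": 0,"wy": 0,"wz": 0,"dx": 0,"dy": 0,"dz": 0.12,"hand": 0.2}])

```text
time: 43.48
ee_pos: [403.9, 320.7, 102.8]
eef_rot: [0.001, -0.0, 1.0, 0.001]
contact_force: [1.1, -0.9, 7.0]
grip_width: 0.616
```

move_arm(deltas=[{"wx": 0,"wy": 0,"wz": 0,"dx": 0,"dy": 0,"dz": -0.003,"hand": 0.2},{"wx": 0,"wy": 0,"wz": 0,"dx": 0,"dy": 0,"dz": -0.008,"hand": 0.2},{"wx": 0,"wy": 0,"wz": 0,"dx": 0,"dy": 0,"dz": -0.018,"hand": 0.2},{"wx": 0,"wy": 0,"wz": 0,"dx": 0,"dy": 0,"dz": -0.035,"hand": 0.2},{"wx": 0,"wy": 0,"wz": 0,"dx": 0,"dy": 0,"dz": -0.055,"hand": 0.2},{"wx": 0,"wy": 0,"wz": 0,"dx": 0,"dy": 0,"dz": -0.075,"hand": 0.2},{"wx": 0,"wy": 0,"wz": 0,"dx": 0,"dy": 0,"dz": -0.095,"hand": 0.2},{"wx": 0,"wy": 0,"wz": 0,"dx": 0,"dy": 0,"dz": -0.106,"hand": 0.2},{"wx": 0,"wy": 0,"wz": 0,"dx": 0,"dy": 0,"dz": -0.11,"hand": 0.2},{"wx": 0,"wy": 0,"wz": 0,"dx": 0,"dy": 0,"dz": -0.11,"hand": 0.2}])

```text
time: 44.32
ee_pos: [403.4, 320.6, 212.5]
eef_rot: [0.001, -0.0, 1.0, 0.001]
contact_force: [1.0, 0.3, -1.9]
grip_width: 0.616
```

move_arm(deltas=[{"wx": 0,"wy": 0,"wz": 0,"dx": -0.004,"dy": -0.009,"dz": 0,"hand": 0.2},{"wx": 0,"wy": 0,"wz": 0,"dx": -0.012,"dy": -0.027,"dz": 0,"hand": 0.2},{"wx": 0,"wy": 0,"wz": 0,"dx": -0.024,"dy": -0.054,"dz": 0,"hand": 0.2},{"wx": 0,"wy": 0,"wz": 0,"dx": -0.039,"dy": -0.087,"dz": 0,"hand": 0.2},{"wx": 0,"wy": 0,"wz": 0,"dx": -0.055,"dy": -0.123,"dz": 0,"hand": 0.2},{"wx": 0,"wy": 0,"wz": 0,"dx": -0.071,"dy": -0.159,"dz": 0,"hand": 0.2},{"wx": 0,"wy": 0,"wz": 0,"dx": -0.087,"dy": -0.195,"dz": 0,"hand": 0.2},{"wx": 0,"wy": 0,"wz": 0,"dx": -0.103,"dy": -0.231,"dz": 0,"hand": 0.2},{"wx": 0,"wy": 0,"wz": 0,"dx": -0.119,"dy": -0.267,"dz": 0,"hand": 0.2},{"wx": 0,"wy": 0,"wz": 0,"dx": -0.133,"dy": -0.298,"dz": 0,"hand": 0.2},{"wx": 0,"wy": 0,"wz": 0,"dx": -0.143,"dy": -0.322,"dz": 0,"hand": 0.2},{"wx": 0,"wy": 0,"wz": 0,"dx": -0.148,"dy": -0.3345,"dz": 0,"hand": 0.2}])

```text
time: 45.32
ee_pos: [551.3, -18.0, 209.6]
eef_rot: [-0.001, 0.001, 1.0, -0.0]
contact_force: [-0.3, -0.2, -2.5]
grip_width: 0.621
```

move_arm(deltas=[{"wx": 0,"wy": 0,"wz": 0,"dx": 0,"dy": 0,"dz": 0.004,"hand": 0.2},{"wx": 0,"wy": 0,"wz": 0,"dx": 0,"dy": 0,"dz": 0.015,"hand": 0.2},{"wx": 0,"wy": 0,"wz": 0,"dx": 0,"dy": 0,"dz": 0.035,"hand": 0.2},{"wx": 0,"wy": 0,"wz": 0,"dx": 0,"dy": 0,"dz": 0.055,"hand": 0.2},{"wx": 0,"wy": 0,"wz": 0,"dx": 0,"dy": 0,"dz": 0.072,"hand": 0.2},{"wx": 0,"wy": 0,"wz": 0,"dx": 0,"dy": 0,"dz": 0.084,"hand": 0.2},{"wx": 0,"wy": 0,"wz": 0,"dx": 0,"dy": 0,"dz": 0.091,"hand": 0.2},{"wx": 0,"wy": 0,"wz": 0,"dx": 0,"dy": 0,"dz": 0.095,"hand": 0.2},{"wx": 0,"wy": 0,"wz": 0,"dx": 0,"dy": 0,"dz": 0.097,"hand": 0.2},{"wx": 0,"wy": 0,"wz": 0,"dx": 0,"dy": 0,"dz": 0.099,"hand": 0.2},{"wx": 0,"wy": 0,"wz": 0,"dx": 0,"dy": 0,"dz": 0.099,"hand": 0.2}])

```text
time: 46.23
ee_pos: [551.2, -13.9, 112.4]
eef_rot: [0.0, -0.0, 1.0, 0.0]
contact_force: [0.4, 0.1, -1.6]
grip_width: 0.618
```

move_arm(deltas=[{"wx": 0,"wy": 0,"wz": 0,"dx": 0,"dy": 0,"dz": 0.001,"hand": 0.2},{"wx": 0,"wy": 0,"wz": 0,"dx": 0,"dy": 0,"dz": 0.002,"hand": 0.2},{"wx": 0,"wy": 0,"wz": 0,"dx": 0,"dy": 0,"dz": 0.002,"hand": 0.2}])

```text
time: 46.48
ee_pos: [551.9, -14.2, 111.8]
eef_rot: [0.001, -0.0, 1.0, -0.0]
contact_force: [-1.6, 0.9, 6.0]
grip_width: 0.619
```

move_arm(deltas=[{"wx": 0,"wy": 0,"wz": 0,"dx": 0,"dy": 0,"dz": -0.001,"hand": 0.2},{"wx": 0,"wy": 0,"wz": 0,"dx": 0,"dy": 0,"dz": -0.001,"hand": 0.7},{"wx": 0,"wy": 0,"wz": 0,"dx": 0,"dy": 0,"dz": -0.001,"hand": 0.85},{"wx": 0,"wy": 0,"wz": 0,"dx": 0,"dy": 0,"dz": -0.001,"hand": 1},{"wx": 0,"wy": 0,"wz": 0,"dx": 0,"dy": 0,"dz": -0.001,"hand": 1},{"wx": 0,"wy": 0,"wz": 0,"dx": 0,"dy": 0,"dz": -0.01,"hand": 1},{"wx": 0,"wy": 0,"wz": 0,"dx": 0,"dy": 0,"dz": -0.04,"hand": 1},{"wx": 0,"wy": 0,"wz": 0,"dx": 0,"dy": 0,"dz": -0.08,"hand": 1},{"wx": 0,"wy": 0,"wz": 0,"dx": 0,"dy": 0,"dz": -0.12,"hand": 1},{"wx": 0,"wy": 0,"wz": 0,"dx": 0,"dy": 0,"dz": -0.12,"hand": 1}])

```text
time: 47.32
ee_pos: [554.7, -14.6, 239.0]
eef_rot: [0.007, -0.0, 1.0, -0.001]
contact_force: [0.0, -0.1, -0.5]
grip_width: 0.999
```

move_arm(deltas=[{"wx": 0,"wy": 0,"wz": 0,"dx": 0.12,"dy": 0.36,"dz": -0.06,"hand": 1},{"wx": 0,"wy": 0,"wz": 0,"dx": 0.12,"dy": 0.36,"dz": -0.06,"hand": 1},{"wx": 0,"wy": 0,"wz": 0,"dx": 0.12,"dy": 0.36,"dz": -0.06,"hand": 1},{"wx": 0,"wy": 0,"wz": 0,"dx": 0.12,"dy": 0.36,"dz": -0.06,"hand": 1},{"wx": 0,"wy": 0,"wz": 0,"dx": 0.12,"dy": 0.36,"dz": -0.06,"hand": 1},{"wx": 0,"wy": 0,"wz": 0,"dx": 0.12,"dy": 0.36,"dz": -0.06,"hand": 1},{"wx": 0,"wy": 0,"wz": 0,"dx": 0.12,"dy": 0.36,"dz": -0.06,"hand": 1},{"wx": 0,"wy": 0,"wz": 0,"dx": 0.12,"dy": 0.36,"dz": -0.06,"hand": 1},{"wx": 0,"wy": 0,"wz": 0,"dx": 0.12,"dy": 0.36,"dz": -0.06,"hand": 1},{"wx": 0,"wy": 0,"wz": 0,"dx": 0.12,"dy": 0.36,"dz": -0.06,"hand": 1},{"wx": 0,"wy": 0,"wz": 0,"dx": 0.12,"dy": 0.36,"dz": -0.06,"hand": 1},{"wx": 0,"wy": 0,"wz": 0,"dx": 0.12,"dy": 0.36,"dz": -0.06,"hand": 1}])

```text
time: 48.32
ee_pos: [430.9, 345.7, 290.1]
eef_rot: [0.0, -0.001, 1.0, -0.0]
contact_force: [-0.6, -0.3, -0.6]
grip_width: 1.0
```

Run:
```python
from look import *
s=read_state(); print(s["time"],s["ee_pos"])
top("pics/top10.png",red=(615,62),green=(550,-14),blue=(621,-88)); w=snapshot("scene")
for c in("top","scene"):
    ci=camera_info(c)
    for t in("jar_red","jar_green","jar_blue","gold_tin","brown_tin","carton"): print(c,t,[(round(d["score"],2),towrld(ci,d["position"]).round().tolist()) for d in landmark_of(t,c)])
t=cv2.imread("pics/top10.png")[140:300,200:480]
cv2.imwrite("pics/v10.png",np.vstack([cv2.resize(t,(500,286)),cv2.resize(w[160:380,170:420],(500,300))[:, :]]))
```

```text
48.3167 [430.88081636 345.71305433 290.13725382]
top red [614.16  63.25] 0.8
top green [549.76 -14.95] 0.81
top blue [620.98 -86.69] 0.84
top jar_red [(0.97, [616.0, 62.0, 16.0])]
top jar_green [(0.95, [592.0, -458.0, -6.0]), (0.87, [358.0, -5.0, -1.0]), (0.68, [553.0, -15.0, 15.0])]
top jar_blue [(0.83, [616.0, -84.0, 16.0])]
top gold_tin [(0.63, [466.0, -309.0, 5.0])]
top brown_tin [(0.65, [496.0, 73.0, 14.0]), (0.37, [616.0, -88.0, 12.0])]
top carton [(0.8, [461.0, -307.0, -3.0])]
scene jar_red [(0.84, [615.0, 63.0, 18.0])]
scene jar_green [(0.96, [355.0, -5.0, -6.0]), (0.94, [551.0, -14.0, 14.0]), (0.91, [594.0, -456.0, 1.0])]
scene jar_blue [(0.55, [619.0, -86.0, 15.0])]
scene gold_tin [(0.87, [465.0, -308.0, 5.0])]
scene brown_tin [(0.73, [498.0, 75.0, 11.0])]
scene carton [(0.66, [459.0, -314.0, -1.0])]
```

View pics/v10.png

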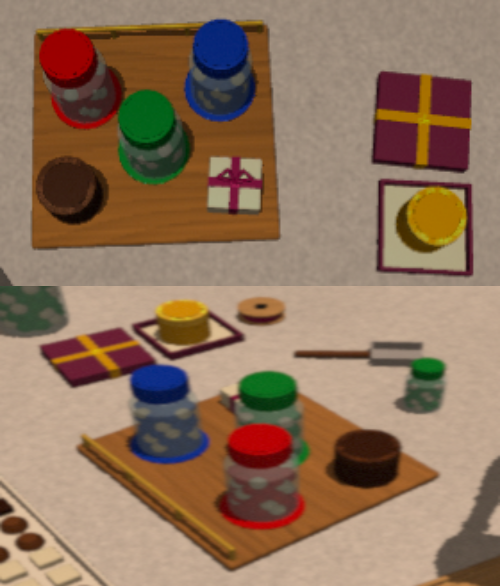

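Every jar is on its own coaster, the tin is centred in the carton (the offset in the top view is parallax), and the brown tin hasn't moved. I'm handing the job in.

```bash
python3 -c "
from cell import *
print(sign_off())"
```

```text
the job is handed in; nothing more can be done
None
```

I set all three jars aside on the side tray, stood the gold tin in the gift carton, and put each jar back on its own coaster. I handed the job in at about 49 s of the 147 s allowed. For every set-down I lowered until the wrist force showed contact, then opened the gripper.

**Jars:** the last top-camera fits put the red and green jars about 1 mm from their coaster centres and the blue one about 1.5 mm. The limit is 12 mm. The final pictures show all three upright and released.

**Gold tin:** it stands upright in the carton. Straight after release the wrist camera put it about 3 mm from the carton's centre. The last camera estimates differ a little, at 5 mm (top) and 8 mm (scene), because the carton's own position varied between them. All are within the 16 mm limit.

**Brown tin:** it read within about 2 mm of where it started.

**Checks that disagreed or failed:**
- The detector put the blue jar 3 to 6 mm off, more than the fit did, but still inside the limit.
- A few automatic colour fits failed where the arm blocked the view or the colour was misread. I measured those again from another camera or later.

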